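# Check a carton frame by its diagonals and square it

## Robot

A 6-joint arm with a two-finger parallel gripper is mounted at the origin on the work surface. World frame = base frame: x ahead of the robot, y to its left, z up, the work surface at z = 0. Lengths are in m, angles in rad, forces in N, time in s.
With the tool pointing down it reaches from about 0.375 to 0.9 m from the base axis. Payload 3.1 kg.
Tool frame: the origin (TCP) lies midway between the tips of the shut fingers; the grasp point (between the pads) lies 19 mm behind it; z points along the fingers, y is the line along which they close (so a half turn about z gives the same grasp; the last joint's range is limited). The gripper opens to 87 mm and grips with 3 to 60 N. Pads are 19 mm wide; open, the fingers measure 117 mm over their backs; the gripper's body (75 mm by 190 mm) begins 51 mm behind the grasp point.
Start: joints at [-1.282, 0.527, 1.433, -0, 1.181, -0.178], TCP at [0.282, -0.558, 0.223] pointing down, gripper open.
Joint ranges: [-3.08, 3.08], [-0.75, 2.2], [0.22, 2.44], [-1.43, 4.57], [0, 2.65], [-2.85, 2.85]. Speed limits (rad/s): [2.79, 2.79, 3.14, 3.14, 3.14, 3.14].

## Interface

Orientations are given as a unit quaternion [w, x, y, z].
In Python, from plant import readout, cams, job gives the robot as it stands.
- The arm moves only by the tool jog_arm, never from a script. Its argument "steps" is a list that holds one entry, the list of rows, each a list of 7 numbers: the shift along the tool's x, y, z as a fraction of full scale, then the turn, a rotation vector about the tool's x, y, z as a fraction of full scale, then the opening, from -1 (shut) to 1 (fully open). In form: [[[tx, ty, tz, wx, wy, wz, jaw], ...]]. A call has exactly 5 rows; each row shifts and turns the commanded pose from where the row before left it, along the tool's axes as they then stand; what a row does not reach is not made up. Full scale, the value 1, is 30 mm for a shift and 5 degrees for a turn. A row lasts 1/12 s, in which the tool goes at most 41.7 mm and 7.16 degrees, less where a joint would pass 70% of its speed; a pose out of reach is approached as far as the arm can. A call with a number of a shift or a turn outside -1 to 1 is refused whole. A call with a gripper value outside its range is refused whole. The fingers move at their own pace and stop on an object; the grip force is fixed at half the most. Time passes only in rows, so rows that do not move let the fingers close, or fill a call up. It gives the time, the measured TCP pose, the force, the opening and the grip force at its end, in the units of the state.
- readout.read_state(): the state, without advancing time (a new reading comes with each control period).
- cams.capture(name): name is "scene" or "top" or "wrist"; returns the picture (480x640x3 uint8, red, green, blue); there is no depth.
- cams.calibration(name): a dict with "mtx" (3x3 intrinsics, pixels), "rvec" (rotation vector, rad) and "tvec" (3), from world to camera coordinates, as OpenCV has them; the wrist camera has in their place "mount" (4x4, takes a point from camera to tool coordinates, whose origin is the TCP and whose axes are the flange's). Camera axes: x right, y down, z forward; pixel columns grow to the right and rows downward; lengths in m; the calibration is good to about 2 mm. A picture is of the moment at which its call begins: read the wrist's pose just before it. calibration takes no time and is no camera call.
- job.sign_off(): hands the job in; it is judged then, once.
The state is a dict: "time": time; "joints": joint angles; "dq": joint speeds; "effort": joint torques, N m; "eef_pos": TCP position; "orientation": TCP orientation; "ft_force": force on the tool from outside, world axes, zero at the start; "torque": the same for the moment, N m; "opening": opening from 0.0 (shut) to 1.0 (fully open); "finger_force": force on a finger pad.
Only numpy, scipy, OpenCV 4.12 (cv2) and the standard library are available. Lean on these libraries where they do the work, as an engineer would, in place of code of your own. Each camera call takes 0.05 s, during which the arm holds its last target. There are 200 camera calls.

## Task

Check the hinged wooden carton frame for squareness with the yellow spring slide rule: lay the rule inside the frame from red corner to red corner and let go so that it springs out and reads, then do the same from blue corner to blue corner, without shifting the frame. Compare the two readings and, if they differ, with the rule left lying between the blue corners, push the frame's far rail along by the black sprung buffer on its end, without forcing it, until the two diagonals agree to within about 5 mm. Squeeze the rule gently (about 10 N), leave it lying between the blue corners and leave the other things on the bench alone.

Things in the scene. Friction and masses are not known exactly. Their poses are not given: they have to be found in the camera images.
- frame: Hinged four-rail wooden carton frame lying on the bench; rails 24 mm wide, 30 mm high, opening 180 (along x) by 240 mm (along y) when square. Origin on the bench, at the opening's centre when square; x from the near to the far rail, y left. Pins stiff by friction, it stays where left; 4 to 11 N along the far rail shifts it; never more than 20 N on it.
- near_rail (a point): Middle of the near rail (screwed to the bench, along y), on its top face, 30 mm up, 102 mm before the frame's origin. Its ends carry upright pins, 132 mm to each side of here, on which the side rails pivot.
- far_rail (a point): Middle of the far rail, on its top, 30 mm up. It stays parallel to the near rail and shifts along y as the frame racks (up to 25 mm either way at the start, stops at 35). Shifted to +y the red diagonal is the longer, to -y the blue. 1 mm of shift lengthens one diagonal and shortens the other by about 0.7 mm each.
- left_rail (a point): Middle of the left (+y) side rail, on its top face, 30 mm up. Its x axis runs along that rail from near pin to far pin (204 mm between pins).
- cap_l (a point): Middle of the outer face of the free spring buffer on the far rail's left (+y) end, 16 mm up: a black rubber pad 28 mm wide, 30 mm high, 12 mm thick on a sprung stem, 34 mm out from the wood. Push it towards -y of the frame. It gives 2.2 mm per N, up to 26 mm, before and while the rail moves, so the rail moves less than the hand. This point stays with the rail when the buffer gives.
- cap_r (a point): The same for the buffer on the far rail's right (-y) end; push it towards +y of the frame.
- red_near (a point): Inner corner of the opening, at the rail's top (30 mm up), at the red corner plate on the near rail's right end (-y).
- red_far (a point): Inner corner of the opening, 30 mm up, at the red corner plate on the far rail's left end (+y).
- blue_near (a point): Inner corner of the opening, 30 mm up, at the blue corner plate on the near rail's left end (+y).
- blue_far (a point): Inner corner of the opening, 30 mm up, at the blue corner plate on the far rail's right end (-y).
- rule_grip (a point): The slide rule, 140 g, lying on the bench: yellow bar 20 mm wide with a dark steel tongue with white marks sliding on it, together 11 mm high, 318 mm long when free. This point is on its middle line, 36 mm above its underside, half-way along the free rule; x from the fixed nose to the sliding tip. Squeeze the two orange lugs together, along x, with about 10 N; squeezing harder than 18 N bends it.
- rule_lug (a point): Outer face of the bar's upright orange lug, 36 mm above the rule's underside, 35 mm from rule_grip towards the nose. Lug: 5 mm thick, 22 mm wide, 11 to 50 mm above the underside.
- slide_lug (a point): Outer face of the tongue's lug, same size and height, 35 mm minus the slide value from rule_grip towards the sliding tip. Across both lugs: 70 mm when free, 12 mm when squeezed fully in.
- rule_nose (a point): Outermost point of the rule's fixed nose tip, 7 mm above the rule's underside. Both tips are upright black rounds, 5 mm radius, 16 mm high, slick, so they slide home in a corner; each stops about 2 mm short of the true corner.
- rule_tip (a point): Outermost point of the rule's sliding tip, 7 mm above the rule's underside.
- rule_slide (a joint): How far the rule's tongue is pushed in, m: 0 free (318 mm over the tips), 0.058 fully in (260 mm). The length over the tips is 0.318 minus this. A spring pushes it out: 2.8 N when free to 4.4 N when fully in.
- tape_roll: Roll of tape, 100 mm across, 48 mm high, standing flat; leave alone.
- glue_bottle: White glue bottle, 56 mm across, 150 mm tall; leave alone.
- jar: Jar, 60 mm across, 85 mm tall; leave alone.
- marker: Black and blue marker, 130 mm long, 14 mm thick, lying; leave alone.
- wrench: Wrench, 160 mm long, lying; leave alone.
- carton: Small closed carton, 120 x 90 x 70 mm; leave alone.

How it is judged:
On the way, in this order (a step that is already met when the one before it is completed fails the run):
1. the rule, let go, lies sprung out between the two red corners, with the frame still as found (((horizontal distance between rule_nose and red_near below 0.009 m and horizontal distance between rule_tip and red_far below 0.009 m) or (horizontal distance between rule_nose and red_far below 0.009 m and horizontal distance between rule_tip and red_near below 0.009 m)) and height (world z) of each of rule_nose, rule_tip below 0.014 m and distance of red_far from where it was at the start of the episode below 0.006 m and contact force between the fingers and rule below 0.1 N and contact force between the fingers and frame below 0.1 N), for 0.3 s.
2. the rule, let go, lies sprung out between the two blue corners, with the frame still as found (((horizontal distance between rule_nose and blue_near below 0.009 m and horizontal distance between rule_tip and blue_far below 0.009 m) or (horizontal distance between rule_nose and blue_far below 0.009 m and horizontal distance between rule_tip and blue_near below 0.009 m)) and height (world z) of each of rule_nose, rule_tip below 0.014 m and distance of red_far from where it was at the start of the episode below 0.006 m and contact force between the fingers and rule below 0.1 N and contact force between the fingers and frame below 0.1 N), for 0.3 s.
At the end, for the whole second after the job is handed in: The frame is square (side rails within 0.02 rad of square to the near rail, so that the diagonals agree to within 6 mm), the rule lies flat, at rest and let go, with both tips in the blue corners (within 9 mm) (angle between the x axis of frame and the x axis of left_rail, either way round below 0.02 rad and ((horizontal distance between rule_nose and blue_near below 0.009 m and horizontal distance between rule_tip and blue_far below 0.009 m) or (horizontal distance between rule_nose and blue_far below 0.009 m and horizontal distance between rule_tip and blue_near below 0.009 m)) and height (world z) of each of rule_nose, rule_tip below 0.014 m and linear speed of rule below 0.01 m/s and contact force between the fingers and rule below 0.1 N and contact force between the fingers and frame below 0.1 N); the robot touches nothing.
It fails at once if the rule is squeezed hard: more than 40 N from the two fingers together, that is 20 N each (contact force between the fingers and rule above 40 N).
It fails at once if the frame is pushed with more than 20 N (contact force between any of the fingers, the arm and frame above 20 N).
It fails at once if another thing on the bench is shifted by more than 20 mm (distance of any of tape_roll, glue_bottle, jar, marker, wrench, carton from where it was at the start of the episode above 0.02 m).
It also fails if it takes over 72 s, if anything falls off the work surface, if the arm or the gripper's body presses on something with over 40 N, if the wrist force passes 120 N, or if a joint passes its speed limit or range.

## Working session

There is one attempt and no reset: what is moved stays moved. The work goes in short steps, Python scripts to look and compute and a tool call to move; the robot and the scene stay as the last step left them, time stands still between calls to the robot, and variables do not carry over. Pictures are saved under pics/ and viewed, at most 10 in all, crops included, and the job is handed in when it is done.

Besides the shell and the picture viewer there is one more tool, called as a command line: name --argument value ..., lists and objects as JSON in quotes. jog_arm: Moves the arm, as the interface text tells. Its arguments: {"type":"object","properties":{"steps":{"type":"array","items":{"type":"array","items":{"type":"array","items":{"type":"number","minimum":-1,"maximum":1}}}}},"required":["steps"]}

```bash
mkdir -p pics; ls
python3 - <<'E'
from plant import readout, cams
import cv2
print(readout.read_state())
for n in ("top","scene"):
    im=cams.capture(n); cv2.imwrite(f"pics/{n}0.png",im[:,:,::-1]); print(cams.calibration(n))
print(cams.calibration("wrist"))
E
```

```text
pics
{'time': 0.0, 'joints': array([-1.28149151e+00,  5.28478156e-01,  1.43393163e+00, -1.11522136e-05,
        1.18137853e+00, -1.78511088e-01]), 'dq': array([ 0.0001565 , -0.00087469,  0.00134404,  0.00131269, -0.00160461,
       -0.00087598]), 'effort': array([-6.95508716e-04, -4.40045106e+01, -1.76589704e+01,  6.31265296e-02,
        5.83059294e-02, -1.55590633e-04]), 'eef_pos': array([ 0.28163725, -0.55711197,  0.22155494]), 'orientation': array([-1.09585801e-03,  9.72766959e-01,  2.31782739e-01, -6.59334916e-05]), 'ft_force': array([ 0.461142  , -0.30449394,  0.30644818]), 'torque': array([ 0.00050729, -0.00982597, -0.0030102 ]), 'finger_force': 0.0, 'opening': 0.9995385447937751}
{'mtx': array([[524.17306825,   0.        , 319.37591509],
       [  0.        , 524.17306825, 242.03001222],
       [  0.        ,   0.        ,   1.        ]]), 'rvec': array([ 2.21092622, -2.17314153,  0.05600716]), 'tvec': array([-0.01912842,  0.53724072,  1.38278513])}
{'mtx': array([[434.09696563,   0.        , 309.04884066],
       [  0.        , 434.09696563, 239.96614358],
       [  0.        ,   0.        ,   1.        ]]), 'rvec': array([ 1.9825165 ,  1.01859287, -0.55718208]), 'tvec': array([-0.29359475, -0.20200591,  1.49654339])}
{'mtx': array([[331.38816241,   0.        , 323.61051444],
       [  0.        , 331.38816241, 239.81949399],
       [  0.        ,   0.        ,   1.        ]]), 'mount': array([[-2.72758900e-04, -9.61086715e-01, -2.76246724e-01,
         7.54120740e-02],
       [ 9.99999644e-01, -4.82656135e-04,  6.91829370e-04,
         9.26128159e-04],
       [-7.98240192e-04, -2.76246437e-01,  9.61086504e-01,
        -1.61232660e-01],
       [ 0.00000000e+00,  0.00000000e+00,  0.00000000e+00,
         1.00000000e+00]])}
```

View pics/top0.png

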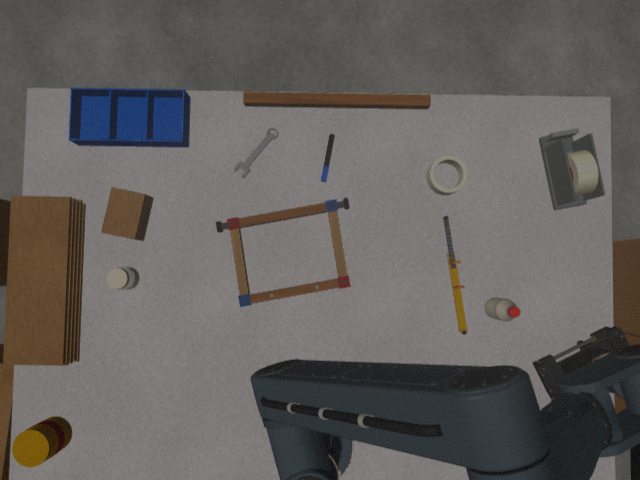

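View pics/scene0.png

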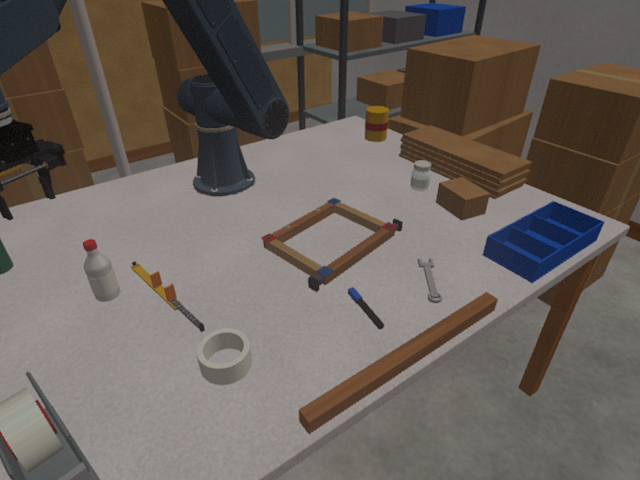

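```bash
cat > h.py <<'E'
import numpy as np, cv2
from plant import readout, cams
from scipy.spatial.transform import Rotation as R
def cam(name, st=None):
    c=cams.calibration(name)
    if name=="wrist":
        q=st["orientation"]; T=np.eye(4); T[:3,:3]=R.from_quat([q[1],q[2],q[3],q[0]]).as_matrix(); T[:3,3]=st["eef_pos"]
        T=T@c["mount"]; return c["mtx"],T[:3,:3],T[:3,3]
    r=cv2.Rodrigues(c["rvec"])[0]; return c["mtx"],r.T,-r.T@c["tvec"]
def on_plane(C,uv,z):
    K,Rw,o=C; uv=np.atleast_2d(uv).astype(float)
    d=(Rw@np.linalg.inv(K)@np.c_[uv,np.ones(len(uv))].T).T
    return o+d*((z-o[2])/d[:,2])[:,None]
def blobs(im,lo,hi,amin=15,box=None):
    hsv=cv2.cvtColor(im,cv2.COLOR_RGB2HSV)
    if lo[0]<0: m=cv2.inRange(hsv,(0,lo[1],lo[2]),hi)|cv2.inRange(hsv,(180+lo[0],lo[1],lo[2]),(180,255,255))
    else: m=cv2.inRange(hsv,lo,hi)
    if box:
        k=np.zeros_like(m); k[box[1]:box[3],box[0]:box[2]]=255; m&=k
    n,l,s,c=cv2.connectedComponentsWithStats(m)
    return [(c[i].round(1),int(s[i,4]),l==i) for i in range(1,n) if s[i,4]>=amin]
def tool():
    s=readout.read_state(); q=s["orientation"]; M=R.from_quat([q[1],q[2],q[3],q[0]]).as_matrix()
    return s,M,np.degrees(np.arctan2(M[1,1],M[0,1]))
E
python3 - <<'E'
from h import *
im=cv2.imread("pics/top0.png")[:,:,::-1].copy(); C=cam("top")
box=(210,190,365,310)
for nm,lo,hi in(("red",(-8,120,60),(8,255,255)),("blue",(100,70,50),(125,255,255)),("black",(0,0,0),(180,110,60))):
    for c,a,m in blobs(im,lo,hi,12,box): print(nm,c,a,on_plane(C,c,.03 if nm!="black" else .02).round(4))
hsv=cv2.cvtColor(im,cv2.COLOR_RGB2HSV)
for p in [(458,300),(461,320),(452,262),(457,263),(459,287),(454,287),(447,262)]: print(p,hsv[p[1],p[0]])
for nm,lo,hi in(("yel",(18,120,80),(30,255,255)),("ora",(3,120,80),(16,255,255)),("dark",(0,0,0),(180,255,95))):
    for c,a,m in blobs(im,lo,hi,8,(435,205,475,340)):
        ys,xs=np.nonzero(m); print(nm,c,a,xs.min(),xs.max(),ys.min(),ys.max())
        l=cv2.fitLine(np.c_[xs,ys].astype(np.float32),cv2.DIST_HUBER,0,.01,.01).ravel()
        w=on_plane(C,[l[2:]-l[:2]*30,l[2:]+l[:2]*30],.011 if nm!="ora" else .05); d=w[1]-w[0]; print("  ",w.mean(0),np.degrees(np.arctan2(d[1],d[0])))
E
```

```text
red [233.3 223.6] 101 [[0.5815 0.2184 0.03  ]]
red [343.  281.3] 102 [[ 0.4345 -0.0737  0.03  ]]
blue [331.3 205.1] 97 [[ 0.6351 -0.0398  0.03  ]]
blue [244.3 299.9] 107 [[0.3813 0.1843 0.03  ]]
black [345.2 203.5] 50 [[ 0.6412 -0.0769  0.02  ]]
black [220.3 226.3] 71 [[0.5746 0.2545 0.02  ]]
(458, 300) [ 21 194 125]
(461, 320) [ 21 219 129]
(452, 262) [  8 120  85]
(457, 263) [ 10  72 131]
(459, 287) [ 14 197 145]
(454, 287) [ 10 162  99]
(447, 262) [ 11  23 124]
yel [448.1 257.1] 17 447 449 253 261
   [ 0.50225389 -0.35426353  0.011     ] -168.90042804976596
yel [457.8 299.2] 485 449 467 264 332
   [ 0.39142872 -0.3797861   0.011     ] -170.3136879673064
ora [454.5 262.1] 24 449 460 261 263
   [ 0.48922969 -0.36020591  0.05      ] -79.77932012627896
ora [458.1 286.8] 29 453 464 285 288
   [ 0.42599312 -0.37054479  0.05      ] -84.39523904424536
dark [448.9 241.1] 264 443 455 216 268
   [ 0.54588161 -0.3558176   0.011     ] -170.93610180369154
dark [463.9 332.3] 16 462 466 331 334
   [ 0.30508854 -0.39630806  0.011     ] -107.42547449743343
```

```bash
cat >> h.py <<'E'
def plan(pos,yaw,n,jaw,pos0=None,yaw0=None):
    """rows from the present pose to TCP pos, tool-y yaw (deg), tool down"""
    s,M,_=tool()
    if pos0 is not None: s["eef_pos"]=np.array(pos0); M=down(yaw0)
    rv=(R.from_matrix(M).inv()*R.from_matrix(down(yaw))).as_rotvec()/n
    d=(np.array(pos)-s["eef_pos"])/n; rows=[]
    for k in range(n):
        t=(M@R.from_rotvec(rv*k).as_matrix()).T@d/.03
        rows.append([*(float(round(x,2))+0 for x in t),*(float(round(x,2))+0 for x in np.degrees(rv)/5),jaw])
    for i in range(0,n,5): print([rows[i:i+5]])
def down(yaw):
    a=np.radians(yaw); y=np.array([np.cos(a),np.sin(a),0]); z=np.array([0,0,-1.]); return np.c_[np.cross(y,z),y,z]
E
python3 -c "
from h import *
plan([.458,-.367,.2],9.6,15,1)"
```

```text
[[[0.54, -0.2, 0.05, 0.0, 0.0, -0.97, 1], [0.56, -0.15, 0.05, 0.0, 0.0, -0.97, 1], [0.57, -0.11, 0.05, 0.0, 0.0, -0.97, 1], [0.57, -0.06, 0.05, 0.0, 0.0, -0.97, 1], [0.58, -0.01, 0.05, 0.0, 0.0, -0.97, 1]]]
[[[0.58, 0.04, 0.05, 0.0, 0.0, -0.97, 1], [0.57, 0.09, 0.05, 0.0, 0.0, -0.97, 1], [0.56, 0.14, 0.05, 0.0, 0.0, -0.97, 1], [0.55, 0.18, 0.05, 0.0, 0.0, -0.97, 1], [0.53, 0.23, 0.05, 0.0, 0.0, -0.97, 1]]]
[[[0.51, 0.27, 0.05, 0.0, 0.0, -0.97, 1], [0.48, 0.31, 0.05, 0.0, 0.0, -0.97, 1], [0.45, 0.35, 0.05, 0.0, 0.0, -0.97, 1], [0.42, 0.39, 0.05, 0.0, 0.0, -0.97, 1], [0.39, 0.43, 0.05, 0.0, 0.0, -0.97, 1]]]
```

jog_arm --steps '[[[0.54,-0.2,0.05,0,0,-0.97,1],[0.56,-0.15,0.05,0,0,-0.97,1],[0.57,-0.11,0.05,0,0,-0.97,1],[0.57,-0.06,0.05,0,0,-0.97,1],[0.58,-0.01,0.05,0,0,-0.97,1]]]'

```text
time: 0.52
eef_pos: [0.341, -0.4933, 0.2144]
orientation: [-0.001, 0.902, 0.433, 0.0]
ft_force: [0.0, -0.2, 1.0]
opening: 0.997
finger_force: 0.0
```

jog_arm --steps '[[[0.58,0.04,0.05,0,0,-0.97,1],[0.57,0.09,0.05,0,0,-0.97,1],[0.56,0.14,0.05,0,0,-0.97,1],[0.55,0.18,0.05,0,0,-0.97,1],[0.53,0.23,0.05,0,0,-0.97,1]]]'

```text
time: 0.93
eef_pos: [0.4002, -0.4298, 0.207]
orientation: [-0.001, 0.79, 0.613, 0.0]
ft_force: [0.2, -0.3, 0.3]
opening: 0.998
finger_force: 0.0
```

jog_arm --steps '[[[0.51,0.27,0.05,0,0,-0.97,1],[0.48,0.31,0.05,0,0,-0.97,1],[0.45,0.35,0.05,0,0,-0.97,1],[0.42,0.39,0.05,0,0,-0.97,1],[0.39,0.43,0.05,0,0,-0.97,1]]]'

```text
time: 1.35
eef_pos: [0.4588, -0.3667, 0.1995]
orientation: [-0.001, 0.644, 0.765, 0.0]
ft_force: [-0.1, -0.0, 0.0]
opening: 0.998
finger_force: 0.0
```

Run:
```python
from h import *
s,M,y=tool(); print(s["eef_pos"],y,s["time"]); im=cams.capture("wrist"); cv2.imwrite("pics/w1.png",im[:,:,::-1]); C=cam("wrist",s)
t=cams.capture("top"); cv2.imwrite("pics/t1.png",t[:,:,::-1])
for c,a,m in blobs(im,(3,130,70),(16,255,255),20): 
    ys,xs=np.nonzero(m);print("ora",c,a,(xs.min(),xs.max(),ys.min(),ys.max()),on_plane(C,c,.04))
for c,a,m in blobs(im,(18,120,70),(30,255,255),200):
    ys,xs=np.nonzero(m); l=cv2.fitLine(np.c_[xs,ys].astype(np.float32),cv2.DIST_HUBER,0,.01,.01).ravel()
    w=on_plane(C,[l[2:]-l[:2]*30,l[2:]+l[:2]*30],.009); d=w[1]-w[0]; print("yel",c,a,w.mean(0),np.degrees(np.arctan2(d[1],d[0])))
```

```text
[ 0.45878232 -0.3666604   0.19949106] 9.787761752350692 1.35
ora [288.5 226.1] 202 (np.int64(285), np.int64(292), np.int64(212), np.int64(240)) [[ 0.42487365 -0.37592006  0.04      ]]
ora [353.4 227. ] 135 (np.int64(350), np.int64(356), np.int64(212), np.int64(241)) [[ 0.48872535 -0.36586856  0.04      ]]
yel [233.1 219.5] 1903 [ 0.36284313 -0.38631329  0.009     ] 9.911483619197622
yel [316.9 220.3] 863 [ 0.45112257 -0.37232467  0.009     ] 13.644325358116925
yel [137.8 328.4] 893 [ 0.26119291 -0.54011593  0.009     ] 83.16947849488517
yel [515.4 329.1] 341 [ 0.70991608 -0.46417629  0.009     ] -65.44797912185854
yel [476.9 380.5] 5774 [ 0.67516858 -0.54345261  0.009     ] 10.843428278398912
```

View pics/w1.png

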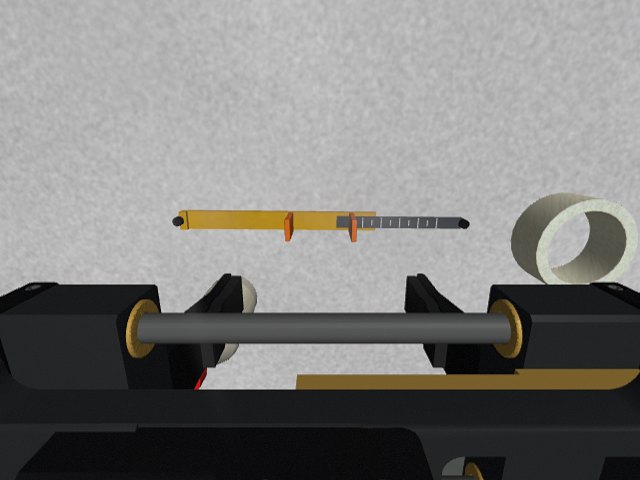

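```bash
python3 -c "
from h import *
plan([.457,-.370,.018],9.9,10,1)"
```

```text
[[[-0.02, -0.01, 0.6, 0.0, 0.0, 0.0, 1], [-0.02, -0.01, 0.6, 0.0, 0.0, 0.0, 1], [-0.02, -0.01, 0.6, 0.0, 0.0, 0.0, 1], [-0.02, -0.01, 0.6, 0.0, 0.0, 0.0, 1], [-0.01, -0.01, 0.6, 0.0, 0.0, 0.0, 1]]]
[[[-0.01, -0.01, 0.6, 0.0, 0.0, 0.0, 1], [-0.01, -0.01, 0.6, 0.0, 0.0, 0.0, 1], [-0.01, -0.01, 0.6, 0.0, 0.0, 0.0, 1], [-0.01, -0.01, 0.6, 0.0, 0.0, 0.0, 1], [-0.01, -0.01, 0.6, 0.0, 0.0, 0.0, 1]]]
```

jog_arm --steps '[[[-0.02,-0.01,0.6,0,0,0,1],[-0.02,-0.01,0.6,0,0,0,1],[-0.02,-0.01,0.6,0,0,0,1],[-0.02,-0.01,0.6,0,0,0,1],[-0.01,-0.01,0.6,0,0,0,1]]]'

```text
time: 1.87
eef_pos: [0.4568, -0.3714, 0.1092]
orientation: [0.0, 0.647, 0.763, -0.0]
ft_force: [0.4, -0.1, 0.0]
opening: 0.999
finger_force: 0.0
```

jog_arm --steps '[[[-0.01,-0.01,0.6,0,0,0,1],[-0.01,-0.01,0.6,0,0,0,1],[-0.01,-0.01,0.6,0,0,0,1],[-0.01,-0.01,0.6,0,0,0,1],[-0.01,-0.01,0.6,0,0,0,1]]]'

```text
time: 2.28
eef_pos: [0.4556, -0.3732, 0.0191]
orientation: [0.0, 0.647, 0.763, -0.0]
ft_force: [-0.5, -0.5, -0.1]
opening: 0.998
finger_force: 0.0
```

jog_arm --steps '[[[0,0,0,0,0,0,0.65],[0,0,0,0,0,0,0.55],[0,0,0,0,0,0,0.45],[0,0,0,0,0,0,0.38],[0,0,0,0,0,0,0.38]]]'

```text
time: 2.7
eef_pos: [0.4567, -0.3729, 0.0212]
orientation: [0.001, 0.646, 0.763, -0.0]
ft_force: [0.5, 0.5, -1.3]
opening: 0.722
finger_force: 3.2
```

jog_arm --steps '[[[0,0,0,0,0,0,0.28],[0,0,0,0,0,0,0.18],[0,0,0,0,0,0,0.08],[0,0,0,0,0,0,-0.08],[0,0,0,0,0,0,-0.08]]]'

```text
time: 3.12
eef_pos: [0.4556, -0.3725, 0.0211]
orientation: [-0.0, 0.645, 0.764, -0.001]
ft_force: [-4.7, -1.0, 6.1]
opening: 0.494
finger_force: 6.1
```

jog_arm --steps '[[[0,0,0,0,0,0,-0.18],[0,0,0,0,0,0,-0.25],[0,0,0,0,0,0,-0.32],[0,0,0,0,0,0,-0.32],[0,0,0,0,0,0,-0.32]]]'

```text
time: 3.53
eef_pos: [0.4555, -0.3726, 0.021]
orientation: [-0.0, 0.646, 0.764, -0.001]
ft_force: [-4.9, -1.0, 5.6]
opening: 0.349
finger_force: 6.3
```

Run:
```python
from h import *
s,M,y=tool(); print(s["eef_pos"],M[:,2],s["opening"],s["finger_force"],s["ft_force"])
im=cams.capture("wrist"); cv2.imwrite("pics/w2.png",im[:,:,::-1])
s,M,y=tool(); print(s["eef_pos"],M[:,2],s["opening"],s["finger_force"],s["ft_force"],s["time"])
```

```text
[ 0.45549949 -0.37255869  0.02103659] [-1.17679770e-03 -5.42320552e-04 -9.99999161e-01] 0.34900992171777817 6.2587051816808525 [-4.85332291 -1.00030797  5.62039661]
[ 0.45548717 -0.37252739  0.02103382] [-1.19621134e-03 -5.01069416e-04 -9.99999159e-01] 0.3438176173376904 6.248879725753795 [-4.18738488 -0.96184438  6.23565139] 3.5833
```

View pics/w2.png

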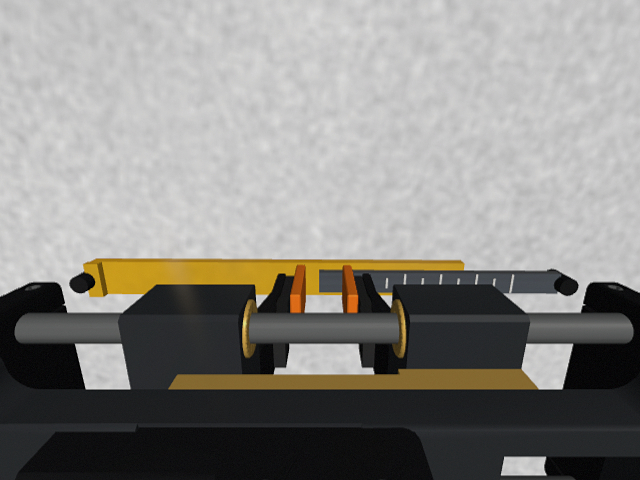

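jog_arm --steps '[[[0,0,0,0,0,0,-0.4],[0,0,0,0,0,0,-0.48],[0,0,0,0,0,0,-0.56],[0,0,0,0,0,0,-0.56],[0,0,0,0,0,0,-0.56]]]'

```text
time: 4.0
eef_pos: [0.4555, -0.3725, 0.021]
orientation: [-0.0, 0.646, 0.764, -0.001]
ft_force: [-4.3, -1.2, 5.9]
opening: 0.234
finger_force: 6.6
```

jog_arm --steps '[[[0,0,-0.1,0,0,0,-0.56],[0,0,-0.2,0,0,0,-0.56],[0,0,-0.3,0,0,0,-0.56],[0,0,-0.3,0,0,0,-0.56],[0,0,0,0,0,0,-0.56]]]'

```text
time: 4.42
eef_pos: [0.4575, -0.3733, 0.0492]
orientation: [0.002, 0.646, 0.764, -0.0]
ft_force: [0.1, -0.1, -1.2]
opening: 0.222
finger_force: 4.2
```

Run:
```python
from h import *
s,M,y=tool(); print(s["eef_pos"],y,s["opening"],s["finger_force"],s["ft_force"])
im=cams.capture("wrist"); cv2.imwrite("pics/w3.png",im[:,:,::-1])
t=cams.capture("scene"); cv2.imwrite("pics/s3.png",t[:,:,::-1])
a=np.vstack([im[230:400], cv2.resize(t[180:360,60:300],(640,480))[:420]]); cv2.imwrite("pics/c3.png",a[:,:,::-1])
```

```text
[ 0.457524   -0.37325916  0.04923217] 9.568090006993796 0.22203610453193212 4.224747135594953 [ 0.05687325 -0.12801744 -1.19436486]
```

View pics/c3.png

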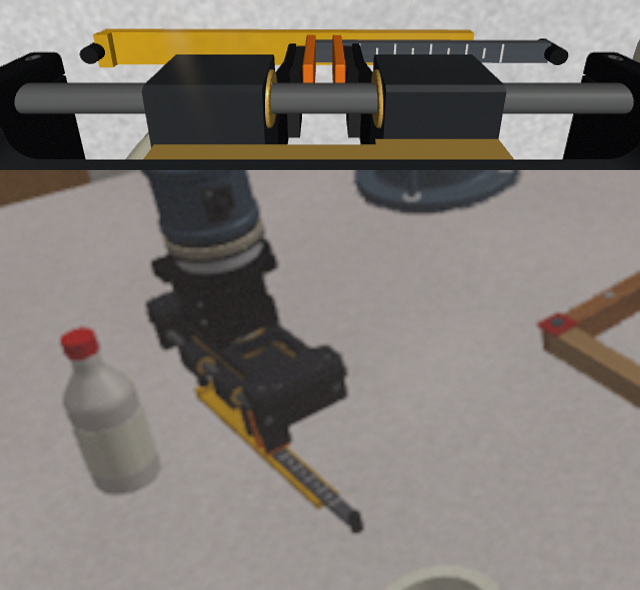

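Run:
```python
from h import *
s,M,y=tool(); im=cv2.imread("pics/w3.png")[:,:,::-1].copy(); C=cam("wrist",s)
f=lambda uv,z:((on_plane(C,uv,z)-s["eef_pos"])@M*1000).round(1)
for c,a,m in blobs(im,(18,120,70),(30,255,255),300,(90,250,500,300)):
    ys,xs=np.nonzero(m); print(c,a,xs.min(),xs.max(),ys.min(),ys.max())
print("nose,tip tops",f([[92,284],[555,285]],.0492-.021+.016))
print("bar far edge left/right",f([[110,260],[470,262]],.0492-.021+.009))
print("lugs top",f([[309,266],[338,266]],.0492-.021+.05))
plan([.4575,-.3733,.1],9.6,5,-.62)
plan([.508,.072,.1],64,20,-.62,[.4575,-.3733,.1],9.6)
```

```text
[234.8 271.9] 7435 93 473 259 296
nose,tip tops [[   2.7 -124.7    3.5]
 [   1.8  124.8    3.8]]
bar far edge left/right [[  13.9 -117.3   10.5]
 [  12.5   80.6   10.7]]
lugs top [[ 25.7  -6.3 -30.4]
 [ 25.7   5.9 -30.4]]
[[[-0.01, 0.0, -0.35, 0.0, 0.0, 0.0, -0.62], [-0.01, 0.0, -0.35, 0.0, 0.0, 0.0, -0.62], [-0.01, 0.0, -0.35, 0.0, 0.0, 0.0, -0.62], [-0.01, 0.0, -0.35, 0.0, 0.0, 0.0, -0.62], [-0.01, 0.0, -0.35, 0.0, 0.0, 0.0, -0.62]]]
[[[0.72, 0.21, 0.0, 0.0, 0.0, -0.54, -0.62], [0.71, 0.24, 0.0, 0.0, 0.0, -0.54, -0.62], [0.69, 0.27, 0.0, 0.0, 0.0, -0.54, -0.62], [0.68, 0.31, 0.0, 0.0, 0.0, -0.54, -0.62], [0.67, 0.34, 0.0, 0.0, 0.0, -0.54, -0.62]]]
[[[0.65, 0.37, 0.0, 0.0, 0.0, -0.54, -0.62], [0.63, 0.4, 0.0, 0.0, 0.0, -0.54, -0.62], [0.61, 0.43, 0.0, 0.0, 0.0, -0.54, -0.62], [0.59, 0.46, 0.0, 0.0, 0.0, -0.54, -0.62], [0.57, 0.49, 0.0, 0.0, 0.0, -0.54, -0.62]]]
[[[0.54, 0.51, 0.0, 0.0, 0.0, -0.54, -0.62], [0.52, 0.54, 0.0, 0.0, 0.0, -0.54, -0.62], [0.49, 0.56, 0.0, 0.0, 0.0, -0.54, -0.62], [0.47, 0.58, 0.0, 0.0, 0.0, -0.54, -0.62], [0.44, 0.61, 0.0, 0.0, 0.0, -0.54, -0.62]]]
[[[0.41, 0.63, 0.0, 0.0, 0.0, -0.54, -0.62], [0.38, 0.64, 0.0, 0.0, 0.0, -0.54, -0.62], [0.35, 0.66, 0.0, 0.0, 0.0, -0.54, -0.62], [0.32, 0.68, 0.0, 0.0, 0.0, -0.54, -0.62], [0.28, 0.69, 0.0, 0.0, 0.0, -0.54, -0.62]]]
```

jog_arm --steps '[[[0,0,-0.35,0,0,0,-0.62],[0,0,-0.35,0,0,0,-0.62],[0,0,-0.35,0,0,0,-0.62],[0,0,-0.35,0,0,0,-0.62],[0,0,-0.35,0,0,0,-0.62]]]'

```text
time: 4.93
eef_pos: [0.4564, -0.3724, 0.101]
orientation: [0.0, 0.646, 0.764, -0.0]
ft_force: [0.5, 0.3, -2.0]
opening: 0.194
finger_force: 4.3
```

jog_arm --steps '[[[0.72,0.21,0,0,0,-0.54,-0.62],[0.71,0.24,0,0,0,-0.54,-0.62],[0.69,0.27,0,0,0,-0.54,-0.62],[0.68,0.31,0,0,0,-0.54,-0.62],[0.67,0.34,0,0,0,-0.54,-0.62]]]'

```text
time: 5.35
eef_pos: [0.4694, -0.2602, 0.1006]
orientation: [0.001, 0.551, 0.835, -0.0]
ft_force: [0.2, -0.0, -1.8]
opening: 0.191
finger_force: 4.3
```

jog_arm --steps '[[[0.65,0.37,0,0,0,-0.54,-0.62],[0.63,0.4,0,0,0,-0.54,-0.62],[0.61,0.43,0,0,0,-0.54,-0.62],[0.59,0.46,0,0,0,-0.54,-0.62],[0.57,0.49,0,0,0,-0.54,-0.62]]]'

```text
time: 5.77
eef_pos: [0.4827, -0.1486, 0.1006]
orientation: [0.001, 0.449, 0.894, -0.0]
ft_force: [0.7, 0.8, -1.2]
opening: 0.189
finger_force: 4.3
```

jog_arm --steps '[[[0.54,0.51,0,0,0,-0.54,-0.62],[0.52,0.54,0,0,0,-0.54,-0.62],[0.49,0.56,0,0,0,-0.54,-0.62],[0.47,0.58,0,0,0,-0.54,-0.62],[0.44,0.61,0,0,0,-0.54,-0.62]]]'

```text
time: 6.18
eef_pos: [0.4959, -0.0372, 0.1006]
orientation: [0.001, 0.341, 0.94, 0.0]
ft_force: [0.4, -0.3, -2.2]
opening: 0.187
finger_force: 4.3
```

jog_arm --steps '[[[0.41,0.63,0,0,0,-0.54,-0.62],[0.38,0.64,0,0,0,-0.54,-0.62],[0.35,0.66,0,0,0,-0.54,-0.62],[0.32,0.68,0,0,0,-0.54,-0.62],[0.28,0.69,0,0,0,-0.54,-0.62]]]'

```text
time: 6.6
eef_pos: [0.509, 0.0744, 0.1006]
orientation: [0.001, 0.228, 0.974, 0.0]
ft_force: [0.7, -0.6, -1.6]
opening: 0.187
finger_force: 4.3
```

Run:
```python
from h import *
s,M,y=tool(); print(s["eef_pos"],y,s["opening"],s["finger_force"],s["ft_force"],s["joints"])
im=cams.capture("wrist"); cv2.imwrite("pics/w4.png",im[:,:,::-1]); C=cam("wrist",s)
for nm,lo,hi in(("red",(-8,120,50),(8,255,255)),("blue",(100,70,40),(125,255,255))):
    for c,a,m in blobs(im,lo,hi,60): print(nm,c,a,on_plane(C,c,.03).round(4))
plan([.5102,.0709,.045],64,5,-.62)
```

```text
[0.50900078 0.07442506 0.10055526] 63.686093491473564 0.18732198890154048 4.292576246589306 [ 0.71092921 -0.55676991 -1.56886091] [-7.23118217e-02  5.68952316e-01  1.81816669e+00  2.52050616e-05
  7.53268353e-01 -1.18386196e+00]
red [ 93.6 246.1] 1300 [[ 0.4307 -0.0757  0.03  ]]
red [542.7 250. ] 1296 [[0.5795 0.2182 0.03  ]]
blue [390.7  10.2] 899 [[0.3892 0.178  0.03  ]]
[[[-0.02, -0.04, 0.37, 0.01, 0.0, -0.01, -0.62], [-0.03, -0.04, 0.37, 0.01, 0.0, -0.01, -0.62], [-0.03, -0.04, 0.37, 0.01, 0.0, -0.01, -0.62], [-0.03, -0.04, 0.37, 0.01, 0.0, -0.01, -0.62], [-0.03, -0.04, 0.37, 0.01, 0.0, -0.01, -0.62]]]
```

View pics/w4.png

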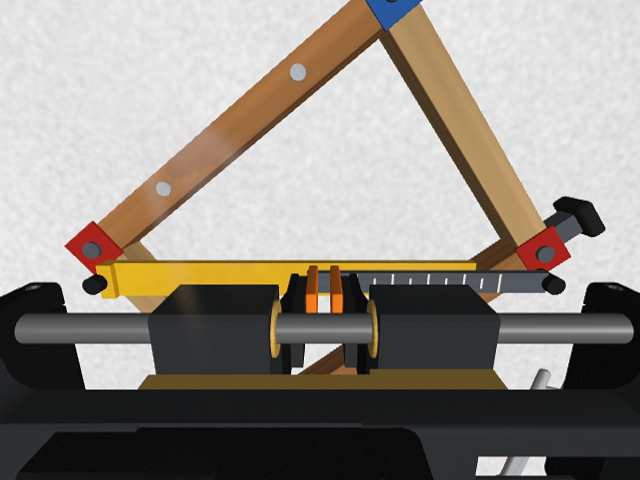

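Run:
```python
from h import *
plan([.5085,.0706,.055],63.9,5,-.62)
plan([.5085,.0706,.0235],63.9,5,-.62,[.5085,.0706,.055],63.9)
```

```text
[[[-0.02, -0.05, 0.3, 0.01, 0.0, 0.0, -0.62], [-0.02, -0.05, 0.3, 0.01, 0.0, 0.0, -0.62], [-0.02, -0.05, 0.3, 0.01, 0.0, 0.0, -0.62], [-0.02, -0.05, 0.3, 0.01, 0.0, 0.0, -0.62], [-0.02, -0.05, 0.3, 0.01, 0.0, 0.0, -0.62]]]
[[[0.0, 0.0, 0.21, 0.0, 0.0, 0.0, -0.62], [0.0, 0.0, 0.21, 0.0, 0.0, 0.0, -0.62], [0.0, 0.0, 0.21, 0.0, 0.0, 0.0, -0.62], [0.0, 0.0, 0.21, 0.0, 0.0, 0.0, -0.62], [0.0, 0.0, 0.21, 0.0, 0.0, 0.0, -0.62]]]
```

jog_arm --steps '[[[-0.02,-0.05,0.3,0.01,0,0,-0.62],[-0.02,-0.05,0.3,0.01,0,0,-0.62],[-0.02,-0.05,0.3,0.01,0,0,-0.62],[-0.02,-0.05,0.3,0.01,0,0,-0.62],[-0.02,-0.05,0.3,0.01,0,0,-0.62]]]'

```text
time: 7.07
eef_pos: [0.5075, 0.064, 0.0533]
orientation: [-0.001, 0.23, 0.973, -0.002]
ft_force: [0.4, 0.2, -1.7]
opening: 0.192
finger_force: 4.3
```

Run:
```python
from h import *
s,M,y=tool(); print(s["eef_pos"],y)
im=cams.capture("wrist"); cv2.imwrite("pics/w5.png",im[:,:,::-1])
cv2.imwrite("pics/w5c.png",im[150:420,:,::-1])
```

```text
[0.50752816 0.06401514 0.05329532] 63.446453725684684
```

View pics/w5c.png

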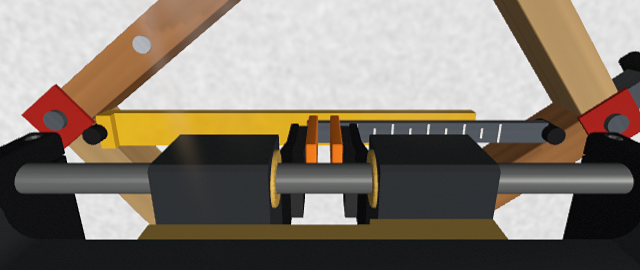

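Run:
```python
from h import *
plan([.5085,.0706,.0533],63.9,3,-.62)
```

```text
[[[0.01, 0.08, -0.02, -0.02, -0.01, -0.03, -0.62], [0.01, 0.08, -0.02, -0.02, -0.01, -0.03, -0.62], [0.01, 0.08, -0.02, -0.02, -0.01, -0.03, -0.62]]]
```

jog_arm --steps '[[[0.01,0.08,0,-0.02,-0.01,-0.03,-0.62],[0.01,0.08,0,-0.02,-0.01,-0.03,-0.62],[0.01,0.08,0,-0.02,-0.01,-0.03,-0.62],[0,0,0,0,0,0,-0.62],[0,0,0,0,0,0,-0.62]]]'

```text
time: 7.53
eef_pos: [0.5106, 0.0723, 0.055]
orientation: [0.002, 0.225, 0.974, 0.0]
ft_force: [0.1, 1.5, -2.3]
opening: 0.19
finger_force: 4.3
```

Run:
```python
from h import *
s,M,y=tool(); print(s["eef_pos"],y)
im=cams.capture("wrist"); cv2.imwrite("pics/w6.png",im[:,:,::-1]); C=cam("wrist",s)
f=lambda uv,z:((on_plane(C,uv,z)-s["eef_pos"])@M*1000).round(1)
for nm,lo,hi in(("red",(-8,120,50),(8,255,255)),):
    for c,a,m in blobs(im,lo,hi,60): print(nm,c,a,f(c,.03))
hsv=cv2.cvtColor(im,cv2.COLOR_RGB2HSV)
for b in ((60,260,115,305),(530,260,600,305)):
    for c,a,m in blobs(im,(0,0,0),(180,255,45),60,b): print("blk",c,a,f(c,s["eef_pos"][2]-.021+.01))
```

```text
[0.51064108 0.07229303 0.05497403] 64.03606243927193
red [ 44.1 261.5] 1838 [[   8.4 -167.4   24.7]]
red [591.7 269.2] 1749 [[  3.2 160.2  25.2]]
blk [ 94.5 284.1] 345 [[-1.000e-01 -1.298e+02  1.080e+01]]
blk [551.3 282.4] 388 [[  0.7 127.1  11.2]]
blk [592.6 294. ] 309 [[ -6.5 152.   11.2]]
```

jog_arm --steps '[[[0.04,-0.03,0.2,-0.02,0,0,-0.62],[0.04,-0.02,0.2,-0.02,0,0,-0.62],[0,0,0.2,0,0,0,-0.62],[0,0,0.1,0,0,0,-0.62],[0,0,0,0,0,0,-0.62]]]'

```text
time: 8.0
eef_pos: [0.5068, 0.0718, 0.0324]
orientation: [0.001, 0.225, 0.974, 0.002]
ft_force: [0.1, -0.0, -2.3]
opening: 0.189
finger_force: 4.3
```

jog_arm --steps '[[[0,0,0.12,0,0,0,-0.62],[0,0,0.1,0,0,0,-0.62],[0,0,0.08,0,0,0,-0.62],[0,0,0,0,0,0,-0.62],[0,0,0,0,0,0,-0.62]]]'

```text
time: 8.42
eef_pos: [0.5075, 0.0718, 0.0244]
orientation: [0.002, 0.225, 0.974, 0.002]
ft_force: [0.6, -0.2, -1.0]
opening: 0.194
finger_force: 4.3
```

Run:
```python
from h import *
s,M,y=tool(); print(s["eef_pos"],y,s["ft_force"],s["finger_force"])
im=cams.capture("wrist"); t=cams.capture("top"); cv2.imwrite("pics/t7.png",t[:,:,::-1])
a=np.vstack([im[190:400],cv2.resize(t[190:310,205:365],None,fx=3,fy=3,interpolation=cv2.INTER_CUBIC)[:,:480].repeat(1,0)[:,:] if 0 else cv2.resize(t[190:315,205:365],(640,390))]); cv2.imwrite("pics/c7.png",a[:,:,::-1])
```

```text
[0.50752547 0.0718134  0.02439926] 64.00447683676933 [ 0.63395047 -0.20582037 -1.03915681] 4.2943387462582905
```

View pics/c7.png

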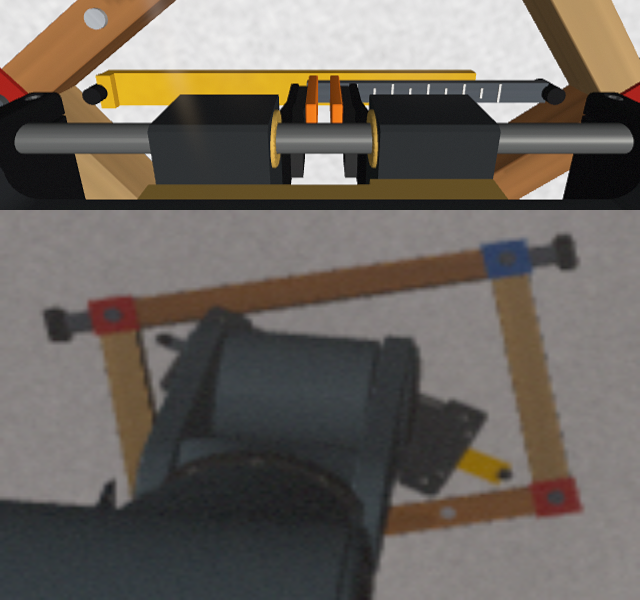

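jog_arm --steps '[[[0,0,0.08,0,0,0,-0.62],[0,0,0,0,0,0,-0.55],[0,0,0,0,0,0,-0.45],[0,0,0,0,0,0,-0.35],[0,0,0,0,0,0,-0.25]]]'

```text
time: 8.93
eef_pos: [0.5076, 0.0718, 0.0222]
orientation: [0.002, 0.225, 0.974, 0.002]
ft_force: [-0.5, -0.7, -1.4]
opening: 0.328
finger_force: 3.6
```

jog_arm --steps '[[[0,0,0,0,0,0,-0.15],[0,0,0,0,0,0,0],[0,0,0,0,0,0,0.2],[0,0,0,0,0,0,0.2],[0,0,0,0,0,0,0.2]]]'

```text
time: 9.35
eef_pos: [0.5076, 0.0718, 0.0223]
orientation: [0.002, 0.225, 0.974, 0.002]
ft_force: [-0.8, 0.4, 0.5]
opening: 0.578
finger_force: 0.0
```

jog_arm --steps '[[[0,0,0,0,0,0,0.5],[0,0,0,0,0,0,0.5],[0,0,0,0,0,0,0.5],[0,0,0,0,0,0,0.5],[0,0,0,0,0,0,0.5]]]'

```text
time: 9.77
eef_pos: [0.5076, 0.0718, 0.0222]
orientation: [0.002, 0.225, 0.974, 0.002]
ft_force: [0.2, 0.7, -0.1]
opening: 0.745
finger_force: 0.0
```

Run:
```python
from h import *
s,M,y=tool(); print(s["eef_pos"],y,s["ft_force"],s["finger_force"],s["opening"])
im=cams.capture("wrist"); cv2.imwrite("pics/w8.png",im[:,:,::-1])
cv2.imwrite("pics/w8c.png",im[150:400,:,::-1])
```

```text
[0.50757028 0.07178839 0.02215859] 64.00167692426714 [ 0.24092732  0.7414647  -0.06523328] 0.0 0.7454645542792844
```

View pics/w8c.png

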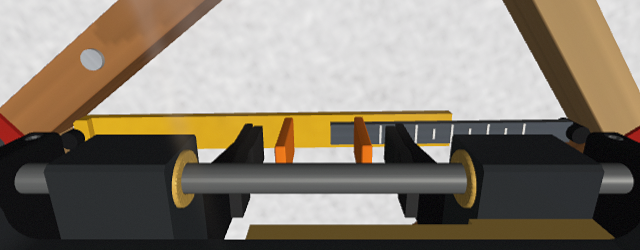

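jog_arm --steps '[[[0,0,-0.3,0,0,0,0.5],[0,0,-0.8,0,0,0,0.5],[0,0,-0.9,0,0,0,0.5],[0,0,-0.9,0,0,0,0.5],[0,0,-0.6,0,0,0,0.7]]]'

```text
time: 10.23
eef_pos: [0.5078, 0.0715, 0.1299]
orientation: [0.003, 0.225, 0.974, 0.002]
ft_force: [0.2, -1.0, 0.4]
opening: 0.779
finger_force: 0.0
```

jog_arm --steps '[[[0,0,0,0,0,0,1],[0,0,0,0,0,0,1],[0,0,0,0,0,0,1],[0,0,0,0,0,0,1],[0,0,0,0,0,0,1]]]'

```text
time: 10.65
eef_pos: [0.5062, 0.0715, 0.126]
orientation: [0.0, 0.225, 0.974, 0.002]
ft_force: [0.2, 0.3, -0.6]
opening: 0.988
finger_force: 0.0
```

```bash
cat > look.py <<'E'
from h import *
import sys
s,M,y=tool(); print(s["eef_pos"],y,s["ft_force"],s["time"])
im=cams.capture("wrist"); cv2.imwrite(f"pics/{sys.argv[1]}.png",im[:,:,::-1]); C=cam("wrist",s)
f=lambda uv,z:((on_plane(C,uv,z)-s["eef_pos"])@M*1000).round(1)[0]
for nm,lo,hi,z,a0 in(("red",(-8,120,50),(8,255,255),.03,60),("blue",(100,70,40),(125,255,255),.03,60),("ora",(5,150,70),(16,255,255),.05,40),("yel",(18,150,70),(30,255,255),.009,100),("blk",(0,0,0),(180,255,40),.013,40)):
    for c,a,m in blobs(im,lo,hi,a0,(0,0,640,275)):
        ys,xs=np.nonzero(m); print(nm,c,a,(int(xs.min()),int(xs.max()),int(ys.min()),int(ys.max())),f(c,z),on_plane(C,c,z)[0].round(4))
E
python3 look.py w9
```

```text
[0.50623551 0.07153304 0.12600534] 63.99834227755852 [ 0.16111307  0.26956497 -0.61985438] 10.65
red [119.5 238.9] 1169 (93, 145, 215, 263) [   2.1 -165.4   95.5] [ 0.432 -0.076  0.03 ]
red [525.9 244.3] 1146 (501, 551, 220, 268) [ -2.9 163.5  96.6] [0.5807 0.2175 0.03  ]
blue [389.7  18. ] 1433 (360, 421, 0, 45) [157.4  43.8  96.1] [0.3841 0.1802 0.03  ]
ora [315.9  74.3] 5318 (227, 382, 12, 139) [119.1  -6.   76. ] [0.3967 0.1186 0.05  ]
ora [138.7 222. ] 559 (123, 153, 201, 242) [  20.6 -136.4   75.5] [ 0.428  -0.0418  0.05  ]
ora [299.9 244.2] 309 (295, 304, 225, 263) [  3.5 -18.7  75.9] [0.495  0.0565 0.05  ]
ora [349.2 248.6] 183 (344, 352, 235, 262) [-0.  18.2 76.1] [0.5144 0.0881 0.05  ]
ora [482.2 251. ] 197 (462, 501, 238, 266) [ -2.1 118.6  76.4] [0.5602 0.1775 0.05  ]
ora [473.5 248.5] 139 (462, 487, 241, 258) [-1.000e-01  1.118e+02  7.640e+01] [0.5554 0.1722 0.05  ]
ora [491.2 263.2] 929 (456, 515, 244, 274) [-11.9 126.8  76.4] [0.5726 0.1805 0.05  ]
yel [230. 236.] 2915 (162, 299, 225, 249) [ -1.4 -82.4 116.7] [ 0.4716 -0.0029  0.009 ]
yel [319.5 234.2] 652 (302, 344, 224, 246) [ 1.00e-01 -4.50e+00  1.17e+02] [0.5043 0.0678 0.009 ]
yel [376.7 225.8] 207 (348, 407, 224, 228) [  7.5  44.9 117.2] [0.5193 0.1155 0.009 ]
yel [380.6 244.3] 122 (353, 406, 243, 245) [ -9.2  49.1 117.2] [0.5362 0.112  0.009 ]
blk [557.8 211.4] 951 (528, 581, 195, 230) [ 20.8 196.4 113.7] [0.5738 0.2576 0.013 ]
blk [488.5 235.3] 136 (482, 495, 228, 241) [  0.  140.8 113.5] [0.5681 0.1984 0.013 ]
```

jog_arm --steps '[[[0,0,0.8,0,0,0,0.6],[0,0,0.9,0,0,0,0.6],[0,0,0.9,0,0,0,0.6],[0,0,0.6,0,0,0,0.6],[0,0,0.2,0,0,0,0.6]]]'

```text
time: 11.12
eef_pos: [0.5053, 0.0719, 0.0219]
orientation: [-0.001, 0.225, 0.974, 0.001]
ft_force: [0.0, -0.9, -0.7]
opening: 0.815
finger_force: 0.0
```

jog_arm --steps '[[[0,0,0.1,0,0,0,0.4],[0,0,0,0,0,0,0.2],[0,0,0,0,0,0,0.1],[0,0,0,0,0,0,0],[0,0,0,0,0,0,-0.1]]]'

```text
time: 11.53
eef_pos: [0.5084, 0.0718, 0.0232]
orientation: [0.003, 0.225, 0.974, 0.002]
ft_force: [-0.7, 0.3, -0.1]
opening: 0.513
finger_force: 0.0
```

jog_arm --steps '[[[0,0,0,0,0,0,-0.18],[0,0,0,0,0,0,-0.26],[0,0,0,0,0,0,-0.34],[0,0,0,0,0,0,-0.42],[0,0,0,0,0,0,-0.5]]]'

```text
time: 11.95
eef_pos: [0.5074, 0.0715, 0.0224]
orientation: [0.002, 0.225, 0.974, 0.002]
ft_force: [-1.0, -2.6, 4.0]
opening: 0.289
finger_force: 5.7
```

jog_arm --steps '[[[0,0,0,0,0,0,-0.56],[0,0,0,0,0,0,-0.6],[0,0,0,0,0,0,-0.62],[0,0,0,0,0,0,-0.62],[0,0,0,0,0,0,-0.62]]]'

```text
time: 12.37
eef_pos: [0.5075, 0.0715, 0.0224]
orientation: [0.002, 0.225, 0.974, 0.002]
ft_force: [-2.6, -3.9, 4.8]
opening: 0.195
finger_force: 6.4
```

jog_arm --steps '[[[0,0,-0.1,0,0,0,-0.62],[0,0,-0.3,0,0,0,-0.62],[0,0,-0.5,0,0,0,-0.62],[0,0,-0.6,0,0,0,-0.62],[0,0,-0.6,0,0,0,-0.62]]]'

```text
time: 12.78
eef_pos: [0.5071, 0.0721, 0.0858]
orientation: [0.001, 0.225, 0.974, 0.002]
ft_force: [-0.2, 0.2, -2.4]
opening: 0.19
finger_force: 4.3
```

jog_arm --steps '[[[0,0,-0.5,0,0,0,-0.62],[0,0,0,0,0,0,-0.62],[0,0,0,0,0,0,-0.62],[0,0,0,0,0,0,-0.62],[0,0,0,0,0,0,-0.62]]]'

```text
time: 13.2
eef_pos: [0.5065, 0.0718, 0.0992]
orientation: [0.001, 0.225, 0.974, 0.002]
ft_force: [0.7, -0.0, -2.2]
opening: 0.191
finger_force: 4.3
```

```bash
cat > tips.py <<'E'
from h import *
import sys
s,M,y=tool(); print(s["eef_pos"],y,s["joints"][5],s["opening"],s["finger_force"],s["time"])
im=cams.capture("wrist"); cv2.imwrite(f"pics/{sys.argv[1]}.png",im[:,:,::-1]); C=cam("wrist",s)
zu=s["eef_pos"][2]-.0215
f=lambda uv,z:((on_plane(C,uv,z)-s["eef_pos"])@M*1000).round(1)[0]
for nm,lo,hi,z,b,a0 in(("yel",(18,150,70),(30,255,255),zu+.009,(80,255,280,310),300),("nose",(0,0,0),(180,255,45),zu+.01,(50,260,120,310),60),("tip",(0,0,0),(180,255,45),zu+.01,(525,260,585,305),60),("red",(-8,120,50),(8,255,255),.03,(0,0,640,300),60),("blue",(100,70,40),(125,255,255),.03,(0,0,640,300),60)):
    for c,a,m in blobs(im,lo,hi,a0,b): 
        ys,xs=np.nonzero(m); print(nm,c,a,(int(xs.min()),int(xs.max()),int(ys.min()),int(ys.max())),f(c,z),on_plane(C,c,z)[0].round(4))
E
python3 tips.py w10; python3 -c "
import cv2;from h import *
im=cams.capture('top');cv2.imwrite('pics/t10.png',im[:,:,::-1])
im=cv2.imread('pics/w10.png'); hsv=cv2.cvtColor(im,cv2.COLOR_BGR2HSV)
"
```

```text
[0.50647141 0.07176926 0.09920333] 63.99960170436565 -1.2005361599090596 0.19081171314019454 4.295332505134866 13.2
yel [182.6 275.2] 5080 (98, 279, 260, 297) [  4.7 -80.3  12.2] [0.4671 0.0017 0.0867]
nose [ 96.2 284.2] 336 (85, 108, 275, 293) [  -0.3 -129.    11. ] [ 0.4502 -0.0443  0.0877]
nose [ 56.  297.3] 339 (50, 65, 283, 309) [  -8.3 -153.4   10.9] [ 0.4467 -0.0697  0.0877]
tip [551.4 283.8] 337 (540, 563, 272, 293) [ -0.5 128.   12. ] [0.5631 0.1866 0.0877]
red [ 96.3 246.7] 1275 (67, 126, 222, 274) [   3.9 -166.1   68.6] [ 0.4303 -0.0756  0.03  ]
red [547.7 252.3] 1248 (519, 575, 228, 274) [ -0.9 163.5  69.8] [0.5791 0.2185 0.03  ]
blue [398.3  11.1] 994 (372, 431, 0, 32) [152.5  44.1  69.3] [0.3889 0.1785 0.03  ]
```

Run:
```python
from h import *
plan([.507,.0735,.099],137.6,15,-.62)
```

```text
[[[0.0, 0.0, 0.0, 0.0, 0.0, -0.98, -0.62], [0.0, 0.0, 0.0, 0.0, 0.0, -0.98, -0.62], [0.0, 0.0, 0.0, 0.0, 0.0, -0.98, -0.62], [0.0, 0.0, 0.0, 0.0, 0.0, -0.98, -0.62], [0.0, 0.0, 0.0, 0.0, 0.0, -0.98, -0.62]]]
[[[0.0, 0.0, 0.0, 0.0, 0.0, -0.98, -0.62], [0.0, 0.0, 0.0, 0.0, 0.0, -0.98, -0.62], [0.0, 0.0, 0.0, 0.0, 0.0, -0.98, -0.62], [0.0, 0.0, 0.0, 0.0, 0.0, -0.98, -0.62], [0.0, 0.0, 0.0, 0.0, 0.0, -0.98, -0.62]]]
[[[0.0, 0.0, 0.0, 0.0, 0.0, -0.98, -0.62], [0.0, 0.0, 0.0, 0.0, 0.0, -0.98, -0.62], [0.0, 0.0, 0.0, 0.0, 0.0, -0.98, -0.62], [0.0, 0.0, 0.0, 0.0, 0.0, -0.98, -0.62], [0.0, 0.0, 0.0, 0.0, 0.0, -0.98, -0.62]]]
```

jog_arm --steps '[[[0,0,0,0,0,-0.98,-0.62],[0,0,0,0,0,-0.98,-0.62],[0,0,0,0,0,-0.98,-0.62],[0,0,0,0,0,-0.98,-0.62],[0,0,0,0,0,-0.98,-0.62]]]'

```text
time: 13.72
eef_pos: [0.5068, 0.0716, 0.0993]
orientation: [0.001, 0.011, 1.0, 0.002]
ft_force: [0.1, -0.6, -1.5]
opening: 0.192
finger_force: 4.3
```

jog_arm --steps '[[[0,0,0,0,0,-0.98,-0.62],[0,0,0,0,0,-0.98,-0.62],[0,0,0,0,0,-0.98,-0.62],[0,0,0,0,0,-0.98,-0.62],[0,0,0,0,0,-0.98,-0.62]]]'

```text
time: 14.13
eef_pos: [0.5068, 0.0716, 0.0993]
orientation: [0.002, -0.201, 0.98, 0.001]
ft_force: [0.3, -0.0, -1.6]
opening: 0.193
finger_force: 4.3
```

jog_arm --steps '[[[0,0,0,0,0,-0.98,-0.62],[0,0,0,0,0,-0.98,-0.62],[0,0,0,0,0,-0.98,-0.62],[0,0,0,0,0,-0.98,-0.62],[0,0,0,0,0,-0.98,-0.62]]]'

```text
time: 14.55
eef_pos: [0.5069, 0.0716, 0.0993]
orientation: [0.002, -0.405, 0.914, 0.001]
ft_force: [-0.2, 0.5, -0.7]
opening: 0.193
finger_force: 4.3
```

jog_arm --steps '[[[0,0,0,0,0,0,-0.62],[0,0,0,0,0,0,-0.62],[0,0,0,0,0,0,-0.62],[0,0,0,0,0,0,-0.62],[0,0,0,0,0,0,-0.62]]]'

```text
time: 14.97
eef_pos: [0.5072, 0.0716, 0.1]
orientation: [0.002, -0.402, 0.915, 0.0]
ft_force: [0.2, -0.4, -1.2]
opening: 0.189
finger_force: 4.3
```

```bash
python3 tips.py w11; python3 -c "
from h import *
plan([.507,.0735,.054],137.6,5,-.62)"
```

```text
[0.50720645 0.07160342 0.10002052] 137.45646470090404 -2.4825474908819865 0.1892839794907661 4.293684707445209 14.9667
yel [182.8 275.1] 5071 (98, 279, 260, 297) [  5.9 -80.2  12.6] [0.5623 0.013  0.0875]
nose [ 96.3 284.2] 336 (85, 108, 275, 293) [   0.8 -129.4   11.6] [ 0.602  -0.0164  0.0885]
nose [ 56.  297.3] 339 (50, 65, 283, 309) [  -7.4 -154.1   11.7] [ 0.6257 -0.0271  0.0885]
tip [550.  282.5] 372 (525, 563, 269, 293) [  2.  126.5  11.4] [0.4127 0.1557 0.0885]
red [249.6  14.2] 1271 (216, 280, 0, 38) [152.4 -45.7  69.3] [ 0.4381 -0.0714  0.03  ]
blue [555.7 246.4] 1438 (526, 585, 220, 273) [  5.1 168.4  69.8] [0.38   0.1819 0.03  ]
blue [ 92.4 250.8] 1156 (68, 122, 227, 275) [   1.6 -170.8   70.2] [ 0.6323 -0.0448  0.03  ]
[[[-0.01, 0.01, 0.31, 0.0, 0.01, -0.01, -0.62], [-0.01, 0.01, 0.31, 0.0, 0.01, -0.01, -0.62], [-0.01, 0.01, 0.31, 0.0, 0.01, -0.01, -0.62], [-0.01, 0.01, 0.31, 0.0, 0.01, -0.01, -0.62], [-0.01, 0.01, 0.31, 0.0, 0.01, -0.01, -0.62]]]
```

jog_arm --steps '[[[0,0,0.4,0,0.01,-0.01,-0.62],[0,0,0.5,0,0.01,-0.01,-0.62],[0,0,0.5,0,0.01,0,-0.62],[0,0,0.4,0,0.01,0,-0.62],[0,0,0,0,0,0,-0.62]]]'

```text
time: 15.43
eef_pos: [0.506, 0.0717, 0.0443]
orientation: [-0.001, -0.403, 0.915, 0.001]
ft_force: [-0.2, 0.6, -1.6]
opening: 0.19
finger_force: 4.3
```

```bash
python3 tips.py w12
```

```text
[0.50600088 0.07174855 0.04427711] 137.57480702919906 -2.479891287574676 0.18994677115319145 4.299229394455324 15.4333
yel [182.4 275.5] 5059 (97, 279, 261, 299) [  5.8 -80.4  12.3] [0.5614 0.0133 0.0318]
nose [ 95.9 284.3] 364 (84, 108, 274, 294) [   0.9 -129.3   11.2] [ 0.6008 -0.0161  0.0328]
nose [ 56.1 297.2] 346 (50, 65, 283, 309) [  -7.1 -153.5   11.2] [ 0.6241 -0.0266  0.0328]
tip [550.1 282.5] 388 (525, 563, 269, 293) [  1.8 126.9  11.8] [0.4111 0.156  0.0328]
blue [615.7 267.4] 1262 (580, 639, 244, 292) [  9.8 164.3  14.6] [0.3781 0.1754 0.03  ]
blue [ 23.1 274.1] 1182 (0, 64, 253, 296) [   6.  -171.5   13.9] [ 0.6285 -0.0483  0.03  ]
```

jog_arm --steps '[[[0.04,0,0.2,0,0,0,-0.62],[0.04,0,0.2,0,0,0,-0.62],[0,0,0.15,0,0,0,-0.62],[0,0,0,0,0,0,-0.62],[0,0,0,0,0,0,-0.62]]]'

```text
time: 15.9
eef_pos: [0.5058, 0.0699, 0.0295]
orientation: [0.001, -0.404, 0.915, -0.0]
ft_force: [-0.4, -0.8, -1.7]
opening: 0.193
finger_force: 4.3
```

```bash
python3 tips.py w13 |grep -v blue
```

```text
[0.50576878 0.06987514 0.02954989] 137.5950363876368 -2.484122756709283 0.1928695187536579 4.293122758026584 15.9
yel [182.9 275.3] 5003 (98, 279, 261, 299) [  5.8 -80.2  12.6] [0.5611 0.0115 0.017 ]
nose [ 96.  284.4] 351 (84, 108, 275, 294) [   0.7 -129.6   11.6] [ 0.601 -0.018  0.018]
nose [ 56.3 297.3] 356 (50, 66, 283, 309) [  -7.4 -153.9   11.7] [ 0.6244 -0.0284  0.018 ]
tip [550.1 282.6] 375 (525, 563, 269, 293) [  1.9 126.6  11.4] [0.411  0.1538 0.018 ]
```

jog_arm --steps '[[[0,0,0.12,0,0,0,-0.62],[0,0,0.12,0,0,0,-0.62],[0,0,0,0,0,0,-0.62],[0,0,0,0,0,0,-0.62],[0,0,0,0,0,0,-0.62]]]'

```text
time: 16.37
eef_pos: [0.5057, 0.07, 0.0223]
orientation: [0.001, -0.404, 0.915, -0.0]
ft_force: [0.3, 0.9, -1.4]
opening: 0.193
finger_force: 4.3
```

jog_arm --steps '[[[0,0,0,0,0,0,-0.55],[0,0,0,0,0,0,-0.45],[0,0,0,0,0,0,-0.35],[0,0,0,0,0,0,-0.25],[0,0,0,0,0,0,-0.15]]]'

```text
time: 16.78
eef_pos: [0.5059, 0.0699, 0.0225]
orientation: [0.001, -0.404, 0.915, -0.0]
ft_force: [-0.3, -0.3, -2.4]
opening: 0.38
finger_force: 3.5
```

jog_arm --steps '[[[0,0,0,0,0,0,-0.05],[0,0,0,0,0,0,0.05],[0,0,0,0,0,0,0.15],[0,0,0,0,0,0,0.3],[0,0,0,0,0,0,0.5]]]'

```text
time: 17.2
eef_pos: [0.5058, 0.07, 0.0225]
orientation: [0.001, -0.404, 0.915, -0.0]
ft_force: [0.8, 0.6, -0.6]
opening: 0.644
finger_force: 0.0
```

jog_arm --steps '[[[0,0,0,0,0,0,0.7],[0,0,0,0,0,0,0.7],[0,0,0,0,0,0,0.7],[0,0,0,0,0,0,0.7],[0,0,0,0,0,0,0.7]]]'

```text
time: 17.62
eef_pos: [0.506, 0.0699, 0.0225]
orientation: [0.001, -0.404, 0.915, -0.0]
ft_force: [-1.2, -0.2, 0.3]
opening: 0.844
finger_force: 0.0
```

jog_arm --steps '[[[0,0,-0.3,0,0,0,0.7],[0,0,-0.8,0,0,0,0.7],[0,0,-0.9,0,0,0,0.7],[0,0,-0.9,0,0,0,0.7],[0,0,-0.8,0,0,0,0.7]]]'

```text
time: 18.03
eef_pos: [0.5056, 0.0699, 0.1354]
orientation: [0.001, -0.404, 0.915, -0.0]
ft_force: [0.1, 0.2, -0.3]
opening: 0.851
finger_force: 0.0
```

jog_arm --steps '[[[0,0,-0.9,0,0,0,0.7],[0,0,-0.6,0,0,0,0.7],[0,0,0,0,0,0,0.7],[0,0,0,0,0,0,0.7],[0,0,0,0,0,0,0.7]]]'

```text
time: 18.45
eef_pos: [0.5048, 0.0699, 0.1782]
orientation: [0.0, -0.404, 0.915, -0.0]
ft_force: [-0.1, -0.4, 0.1]
opening: 0.853
finger_force: 0.0
```

```bash
python3 look.py w14
```

```text
[0.50481803 0.06992625 0.17815828] 137.60123853997678 [-0.11586678 -0.37727691  0.09455268] 18.45
red [270.2  43.3] 1279 (246, 295, 15, 71) [157.1 -45.3 148.1] [ 0.4324 -0.0766  0.03  ]
blue [499.4 225.9] 835 (478, 521, 206, 246) [  1.4 167.6 148.1] [0.3802 0.182  0.03  ]
blue [148.1 231.3] 838 (128, 169, 211, 252) [  -4.  -170.5  148.2] [ 0.6336 -0.042   0.03  ]
ora [382.4 134.5] 7132 (275, 495, 43, 226) [ 84.5  48.  128.1] [0.4126 0.0399 0.05  ]
ora [300.2 230.5] 175 (297, 304, 214, 243) [  2.  -22.1 128.2] [0.5199 0.0536 0.05  ]
ora [349.1 233.1] 112 (347, 352, 222, 244) [ -0.5  22.  128.1] [0.489  0.0852 0.05  ]
ora [202.6 262. ] 713 (184, 231, 241, 274) [ -28.2 -113.3  128.2] [0.6076 0.0145 0.05  ]
yel [240.5 221. ] 2135 (182, 299, 211, 232) [  1.3 -85.9 169.2] [0.5675 0.011  0.009 ]
yel [320.4 221.6] 572 (305, 344, 213, 231) [  0.7  -4.3 169.2] [0.5077 0.0665 0.009 ]
blk [119.4 204.1] 573 (102, 141, 191, 220) [  19.5 -204.3  165.2] [ 0.6427 -0.0821  0.013 ]
blk [182.1 222.2] 72 (177, 187, 218, 227) [   1.  -144.   165.2] [ 0.6106 -0.0279  0.013 ]
blk [466.2 225. ] 85 (461, 472, 220, 230) [ -1.9 143.2 165.1] [0.4005 0.1679 0.013 ]
```

View pics/w14.png

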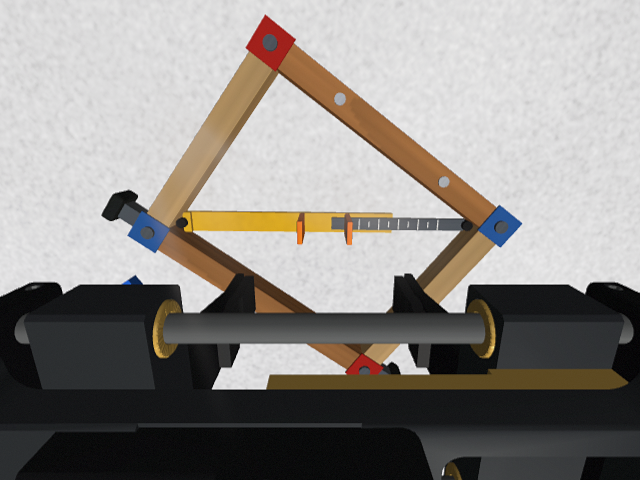

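Run:
```python
from h import *
im=cams.capture("top"); cv2.imwrite("pics/t15.png",im[:,:,::-1]); C=cam("top")
for nm,lo,hi in(("red",(-8,120,60),(8,255,255)),("blue",(100,70,50),(125,255,255)),("black",(0,0,0),(180,110,60))):
    for c,a,m in blobs(im,lo,hi,12,(210,190,365,310)): print(nm,c,a,on_plane(C,c,.03 if nm!="black" else .02).round(4))
plan([.6505,-.1204,.12],11.4,30,-1)
```

```text
red [233.3 223.5] 104 [[0.5818 0.2184 0.03  ]]
red [342.9 281.4] 100 [[ 0.4342 -0.0735  0.03  ]]
blue [331.3 205.1] 99 [[ 0.6351 -0.0398  0.03  ]]
black [345.3 203.4] 51 [[ 0.6415 -0.0772  0.02  ]]
black [272.6 263.4] 4317 [[0.4784 0.1131 0.02  ]]
black [220.6 226.3] 72 [[0.5746 0.2537 0.02  ]]
[[[0.05, -0.26, 0.06, 0.0, 0.0, 0.84, -1], [0.03, -0.27, 0.06, 0.0, 0.0, 0.84, -1], [0.01, -0.27, 0.06, 0.0, 0.0, 0.84, -1], [-0.01, -0.27, 0.06, 0.0, 0.0, 0.84, -1], [-0.03, -0.26, 0.06, 0.0, 0.0, 0.84, -1]]]
[[[-0.05, -0.26, 0.06, 0.0, 0.0, 0.84, -1], [-0.07, -0.26, 0.06, 0.0, 0.0, 0.84, -1], [-0.09, -0.25, 0.06, 0.0, 0.0, 0.84, -1], [-0.11, -0.24, 0.06, 0.0, 0.0, 0.84, -1], [-0.12, -0.24, 0.06, 0.0, 0.0, 0.84, -1]]]
[[[-0.14, -0.23, 0.06, 0.0, 0.0, 0.84, -1], [-0.16, -0.22, 0.06, 0.0, 0.0, 0.84, -1], [-0.17, -0.2, 0.06, 0.0, 0.0, 0.84, -1], [-0.19, -0.19, 0.06, 0.0, 0.0, 0.84, -1], [-0.2, -0.18, 0.06, 0.0, 0.0, 0.84, -1]]]
[[[-0.21, -0.16, 0.06, 0.0, 0.0, 0.84, -1], [-0.22, -0.14, 0.06, 0.0, 0.0, 0.84, -1], [-0.23, -0.13, 0.06, 0.0, 0.0, 0.84, -1], [-0.24, -0.11, 0.06, 0.0, 0.0, 0.84, -1], [-0.25, -0.09, 0.06, 0.0, 0.0, 0.84, -1]]]
[[[-0.26, -0.07, 0.06, 0.0, 0.0, 0.84, -1], [-0.26, -0.05, 0.06, 0.0, 0.0, 0.84, -1], [-0.26, -0.04, 0.06, 0.0, 0.0, 0.84, -1], [-0.27, -0.02, 0.06, 0.0, 0.0, 0.84, -1], [-0.27, 0.0, 0.06, 0.0, 0.0, 0.84, -1]]]
[[[-0.27, 0.02, 0.06, 0.0, 0.0, 0.84, -1], [-0.26, 0.04, 0.06, 0.0, 0.0, 0.84, -1], [-0.26, 0.06, 0.06, 0.0, 0.0, 0.84, -1], [-0.25, 0.08, 0.06, 0.0, 0.0, 0.84, -1], [-0.25, 0.1, 0.06, 0.0, 0.0, 0.84, -1]]]
```

jog_arm --steps '[[[0.05,-0.26,0.06,0,0,0.84,-1],[0.03,-0.27,0.06,0,0,0.84,-1],[0.01,-0.27,0.06,0,0,0.84,-1],[-0.01,-0.27,0.06,0,0,0.84,-1],[-0.03,-0.26,0.06,0,0,0.84,-1]]]'

```text
time: 18.97
eef_pos: [0.5291, 0.0376, 0.1679]
orientation: [-0.001, -0.228, 0.974, 0.0]
ft_force: [-0.1, 0.6, 0.0]
opening: 0.559
finger_force: 0.0
```

jog_arm --steps '[[[-0.05,-0.26,0.06,0,0,0.84,-1],[-0.07,-0.26,0.06,0,0,0.84,-1],[-0.09,-0.25,0.06,0,0,0.84,-1],[-0.11,-0.24,0.06,0,0,0.84,-1],[-0.12,-0.24,0.06,0,0,0.84,-1]]]'

```text
time: 19.38
eef_pos: [0.5535, 0.006, 0.1588]
orientation: [-0.001, -0.047, 0.999, 0.0]
ft_force: [-0.7, -0.3, 0.5]
opening: 0.178
finger_force: 0.0
```

jog_arm --steps '[[[-0.14,-0.23,0.06,0,0,0.84,-1],[-0.16,-0.22,0.06,0,0,0.84,-1],[-0.17,-0.2,0.06,0,0,0.84,-1],[-0.19,-0.19,0.06,0,0,0.84,-1],[-0.2,-0.18,0.06,0,0,0.84,-1]]]'

```text
time: 19.8
eef_pos: [0.5779, -0.0259, 0.1498]
orientation: [-0.001, 0.136, 0.991, 0.0]
ft_force: [0.2, -0.2, 0.5]
opening: 0.003
finger_force: 0.0
```

jog_arm --steps '[[[-0.21,-0.16,0.06,0,0,0.84,-1],[-0.22,-0.14,0.06,0,0,0.84,-1],[-0.23,-0.13,0.06,0,0,0.84,-1],[-0.24,-0.11,0.06,0,0,0.84,-1],[-0.25,-0.09,0.06,0,0,0.84,-1]]]'

```text
time: 20.22
eef_pos: [0.6019, -0.0573, 0.1407]
orientation: [-0.001, 0.314, 0.949, 0.0]
ft_force: [-0.5, -0.9, 0.3]
opening: 0.006
finger_force: 0.0
```

jog_arm --steps '[[[-0.26,-0.07,0.06,0,0,0.84,-1],[-0.26,-0.05,0.06,0,0,0.84,-1],[-0.26,-0.04,0.06,0,0,0.84,-1],[-0.27,-0.02,0.06,0,0,0.84,-1],[-0.27,0,0.06,0,0,0.84,-1]]]'

```text
time: 20.63
eef_pos: [0.6263, -0.0891, 0.1316]
orientation: [-0.001, 0.482, 0.876, 0.0]
ft_force: [0.4, 0.1, 0.1]
opening: 0.001
finger_force: 0.0
```

jog_arm --steps '[[[-0.27,0.02,0.06,0,0,0.84,-1],[-0.26,0.04,0.06,0,0,0.84,-1],[-0.26,0.06,0.06,0,0,0.84,-1],[-0.25,0.08,0.06,0,0,0.84,-1],[-0.25,0.1,0.06,0,0,0.84,-1]]]'

```text
time: 21.05
eef_pos: [0.6505, -0.1208, 0.1225]
orientation: [-0.001, 0.633, 0.774, 0.0]
ft_force: [-0.2, 0.7, -0.1]
opening: 0.005
finger_force: 0.0
```

jog_arm --steps '[[[0,0,0,0,0,0,-1],[0,0,0,0,0,0,-1],[0,0,0,0,0,0,-1],[0,0,0,0,0,0,-1],[0,0,0,0,0,0,-1]]]'

```text
time: 21.47
eef_pos: [0.651, -0.1203, 0.1245]
orientation: [0.0, 0.632, 0.775, 0.001]
ft_force: [0.1, 0.4, 0.0]
opening: 0.002
finger_force: 0.0
```

```bash
python3 look.py w16; python3 -c "
from h import *
plan([.6505,-.1204,.014],11.4,5,-1)"
```

```text
[ 0.65096518 -0.12032849  0.12454943] 11.668882058916234 [0.11900523 0.36534248 0.0468431 ] 21.4667
red [ 43.  125.9] 1559 (17, 67, 105, 147) [  87.7 -204.7   94.3] [ 0.4328 -0.0758  0.03  ]
blue [321.9 134.9] 1553 (301, 342, 114, 157) [81.4 -1.3 94.6] [ 0.6333 -0.0408  0.03  ]
blue [435.1 134.6] 1175 (406, 463, 116, 153) [81.6 82.1 94.7] [ 0.715  -0.0238  0.03  ]
ora [322.4  55.6] 3753 (306, 339, 0, 113) [129.2  -0.8  74.6] [0.6241 0.006  0.05  ]
ora [32.6 83.4] 1310 (8, 59, 32, 105) [ 112.9 -189.3   74.3] [ 0.4428 -0.048   0.05  ]
ora [ 63.5 106.4] 56 (59, 69, 101, 110) [  98.9 -172.3   74.3] [ 0.4623 -0.0582  0.05  ]
ora [637.1 269.9] 49 (633, 639, 262, 274) [-17.3 238.9  74.9] [ 0.8886 -0.0889  0.05  ]
yel [257.  54.] 3495 (204, 305, 0, 117) [139.7 -49.8 115.5] [0.5741 0.0064 0.009 ]
blk [297.  111.9] 107 (292, 304, 107, 117) [ 98.8 -20.5 111.5] [ 0.611  -0.0277  0.013 ]
blk [506.8 165.6] 1840 (456, 558, 138, 191) [ 58.2 147.6 111.8] [ 0.7839 -0.0334  0.013 ]
[[[0.0, -0.01, 0.74, 0.0, 0.0, 0.01, -1], [0.0, 0.0, 0.74, 0.0, 0.0, 0.01, -1], [0.0, 0.0, 0.74, 0.0, 0.0, 0.01, -1], [0.0, 0.0, 0.74, 0.0, 0.0, 0.01, -1], [0.0, 0.0, 0.74, 0.0, 0.0, 0.01, -1]]]
```

jog_arm --steps '[[[0,0,0.9,0,0,0.01,-1],[0,0,0.9,0,0,0.01,-1],[0,0,0.9,0,0,0.01,-1],[0,0,0.7,0,0,0.01,-1],[0,0,0.2,0,0,0,-1]]]'

```text
time: 21.93
eef_pos: [0.6489, -0.1197, 0.0132]
orientation: [-0.002, 0.633, 0.774, -0.0]
ft_force: [-0.6, -0.4, -0.3]
opening: 0.003
finger_force: 0.0
```

jog_arm --steps '[[[0.1,0,0,0,0,0,-1],[0.2,0,0,0,0,0,-1],[0.2,0,0,0,0,0,-1],[0,0,0,0,0,0,-1],[0,0,0,0,0,0,-1]]]'

```text
time: 22.35
eef_pos: [0.6494, -0.1056, 0.0183]
orientation: [0.002, 0.633, 0.774, 0.001]
ft_force: [0.2, -0.1, 0.2]
opening: 0.005
finger_force: 0.0
```

```bash
cat > rail.py <<'E'
from h import *
import sys
s,M,y=tool(); print(s["eef_pos"],y,"F",s["ft_force"],"Fy",s["ft_force"][:2]@[-.2,.98],s["time"])
for n in("wrist","top"):
    im=cams.capture(n); C=cam(n,s)
    for nm,lo,hi in(("red",(-8,120,50),(8,255,255)),("blue",(100,70,50),(125,255,255))):
        for c,a,mm in blobs(im,lo,hi,40 if n=="top" else 300,(210,190,365,310) if n=="top" else (0,0,640,275)): print(n,nm,c,a,on_plane(C,c,.03)[0].round(4))
E
python3 rail.py
```

```text
[ 0.64940426 -0.10560777  0.0182874 ] 11.47221179479239 F [ 0.165546   -0.14183075  0.2087894 ] Fy -0.17210333959942165 22.35
wrist blue [317.1 163.2] 4219 [ 0.6331 -0.0407  0.03  ]
wrist blue [497.2 158.3] 3055 [ 0.7102 -0.0229  0.03  ]
top red [231.6 222.8] 71 [0.5836 0.2229 0.03  ]
```

jog_arm --steps '[[[0.1,0,0.15,0,0,0,-1],[0.1,0,0.05,0,0,0,-1],[0.1,0,0,0,0,0,-1],[0.1,0,0,0,0,0,-1],[0.1,0,0,0,0,0,-1]]]'

```text
time: 22.87
eef_pos: [0.6453, -0.0915, 0.0103]
orientation: [0.001, 0.633, 0.774, 0.0]
ft_force: [-0.3, -2.0, -0.6]
opening: 0.005
finger_force: 1.1
```

jog_arm --steps '[[[0.1,0,0,0,0,0,-1],[0.1,0,0,0,0,0,-1],[0,0,0,0,0,0,-1],[0,0,0,0,0,0,-1],[0,0,0,0,0,0,-1]]]'

```text
time: 23.28
eef_pos: [0.6443, -0.0861, 0.0105]
orientation: [0.001, 0.633, 0.774, 0.0]
ft_force: [-0.9, -4.1, -2.4]
opening: -0.002
finger_force: 2.2
```

```bash
python3 rail.py
```

```text
[ 0.6443311  -0.08612836  0.01054751] 11.40682280665939 F [-0.86114152 -4.09889821 -2.36911821] Fy -3.844691940652728 23.2833
wrist blue [501.7 200.3] 2854 [ 0.7092 -0.0204  0.03  ]
wrist blue [319.5 212.2] 4131 [ 0.6332 -0.0409  0.03  ]
```

jog_arm --steps '[[[0.08,0,0,0,0,0,-1],[0.08,0,0,0,0,0,-1],[0,0,0,0,0,0,-1],[0,0,0,0,0,0,-1],[0,0,0,0,0,0,-1]]]'

```text
time: 23.8
eef_pos: [0.6435, -0.0819, 0.0106]
orientation: [0.001, 0.633, 0.774, 0.0]
ft_force: [-1.0, -7.1, -2.7]
opening: 0.007
finger_force: 3.2
```

```bash
python3 rail.py
```

```text
[ 0.64351761 -0.08186526  0.01061288] 11.422590801680636 F [-0.97918714 -7.06726005 -2.66079461] Fy -6.730077420451098 23.8
wrist blue [500.  209.1] 2797 [ 0.7089 -0.0199  0.03  ]
wrist blue [319.6 221.8] 4063 [ 0.6332 -0.0409  0.03  ]
```

jog_arm --steps '[[[0.08,0,0,0,0,0,-1],[0.08,0,0,0,0,0,-1],[0,0,0,0,0,0,-1],[0,0,0,0,0,0,-1],[0,0,0,0,0,0,-1]]]'

```text
time: 24.32
eef_pos: [0.6427, -0.0779, 0.0107]
orientation: [0.002, 0.633, 0.774, -0.0]
ft_force: [-1.2, -8.7, -3.4]
opening: 0.006
finger_force: 4.0
```

```bash
python3 rail.py
```

```text
[ 0.64274631 -0.07786879  0.01066945] 11.439502051620307 F [-1.21407954 -8.69244792 -3.38300842] Fy -8.275783051474004 24.3167
wrist blue [498.7 217.2] 2745 [ 0.7088 -0.0194  0.03  ]
wrist blue [319.6 231.3] 3977 [ 0.6333 -0.0411  0.03  ]
```

jog_arm --steps '[[[0.07,0,0,0,0,0,-1],[0.07,0,0,0,0,0,-1],[0,0,0,0,0,0,-1],[0,0,0,0,0,0,-1],[0,0,0,0,0,0,-1]]]'

```text
time: 24.83
eef_pos: [0.6421, -0.0744, 0.0107]
orientation: [0.002, 0.633, 0.774, -0.0]
ft_force: [-1.8, -9.9, -2.6]
opening: 0.006
finger_force: 4.7
```

```bash
python3 rail.py
```

```text
[ 0.64209279 -0.07439629  0.01072237] 11.451690615880203 F [-1.80206581 -9.87890028 -2.57909985] Fy -9.320909116017932 24.8333
wrist blue [497.4 224.4] 2697 [ 0.7087 -0.019   0.03  ]
wrist blue [319.5 237.8] 3896 [ 0.6331 -0.0405  0.03  ]
```

```bash
sed -i 's/640,275/640,330/' rail.py
python3 - <<'E'
from h import *
im=cams.capture("wrist")
for c,a,m in blobs(im,(100,70,50),(125,255,255),300):
    ys,xs=np.nonzero(m); print(c,a,xs.min(),xs.max(),ys.min(),ys.max())
E
```

```text
[497.4 224.3] 2697 450 546 196 253
[319.5 237.8] 3898 285 354 206 271
```

jog_arm --steps '[[[0.07,0,0,0,0,0,-1],[0.03,0,0,0,0,0,-1],[0,0,0,0,0,0,-1],[0,0,0,0,0,0,-1],[0,0,0,0,0,0,-1]]]'

```text
time: 25.4
eef_pos: [0.6416, -0.0716, 0.0107]
orientation: [0.002, 0.633, 0.774, -0.0]
ft_force: [-1.7, -9.8, -2.4]
opening: 0.006
finger_force: 4.9
```

```bash
python3 rail.py
```

```text
[ 0.64155077 -0.07159639  0.01073786] 11.447857752758754 F [-1.65651496 -9.76844231 -2.40835219] Fy -9.241770466434216 25.4
wrist blue [496.4 229.8] 2667 [ 0.7086 -0.0187  0.03  ]
wrist blue [319.5 239.2] 3951 [ 0.6327 -0.0384  0.03  ]
```

jog_arm --steps '[[[0.06,0,0,0,0,0,-1],[0.06,0,0,0,0,0,-1],[0,0,0,0,0,0,-1],[0,0,0,0,0,0,-1],[0,0,0,0,0,0,-1]]]'

```text
time: 25.92
eef_pos: [0.6409, -0.0682, 0.0107]
orientation: [0.002, 0.633, 0.774, -0.0]
ft_force: [-1.8, -10.9, -2.8]
opening: 0.003
finger_force: 5.1
```

```bash
python3 rail.py
```

```text
[ 0.64089943 -0.06816205  0.01074557] 11.455445573173202 F [ -1.78727756 -10.85952895  -2.80219655] Fy -10.284882861567267 25.9167
wrist blue [319.5 240.8] 3882 [ 0.6322 -0.0357  0.03  ]
wrist blue [495.2 236.4] 2637 [ 0.7085 -0.0182  0.03  ]
```

jog_arm --steps '[[[0.05,0,0,0,0,0,-1],[0,0,0,0,0,0,-1],[0,0,0,0,0,0,-1],[-0.3,0,0,0,0,0,-1],[-0.6,0,0,0,0,0,-1]]]'

```text
time: 26.43
eef_pos: [0.6451, -0.0894, 0.0106]
orientation: [-0.0, 0.633, 0.774, 0.001]
ft_force: [0.8, 0.6, -0.4]
opening: 0.006
finger_force: 0.0
```

jog_arm --steps '[[[-0.7,0,0,0,0,0,-1],[-0.3,0,-0.6,0,0,0,-1],[0,0,-1,0,0,0,-1],[0,0,-1,0,0,0,-1],[0,0,-1,0,0,0,-1]]]'

```text
time: 26.85
eef_pos: [0.6513, -0.1195, 0.1198]
orientation: [-0.0, 0.634, 0.773, 0.002]
ft_force: [-0.2, 0.5, -0.6]
opening: 0.007
finger_force: 0.0
```

jog_arm --steps '[[[0,0,0,0,0,0,-1],[0,0,0,0,0,0,-1],[0,0,0,0,0,0,-1],[0,0,0,0,0,0,-1],[0,0,0,0,0,0,-1]]]'

```text
time: 27.27
eef_pos: [0.6502, -0.1194, 0.117]
orientation: [-0.001, 0.633, 0.774, 0.0]
ft_force: [0.3, 0.1, -0.1]
opening: 0.006
finger_force: 0.0
```

```bash
python3 rail.py
```

```text
[ 0.65015125 -0.11935636  0.11704068] 11.394655397137283 F [ 0.29465806  0.11389287 -0.11165826] Fy 0.052683402897259334 27.2667
wrist red [ 36.3 128.8] 1676 [ 0.4328 -0.0758  0.03  ]
wrist blue [322.4 127.6] 1659 [ 0.6322 -0.0349  0.03  ]
wrist blue [438.6 135.5] 1238 [ 0.7147 -0.0237  0.03  ]
top red [230.9 223.9] 104 [0.5806 0.2247 0.03  ]
top blue [327.5 205. ] 75 [ 0.6352 -0.0297  0.03  ]
```

```bash
python3 - <<'E'
from h import *
im=cams.capture("top"); C=cam("top")
for nm,lo,hi,z in(("red",(-8,120,60),(8,255,255),.03),("blue",(100,70,50),(125,255,255),.03),("yel",(18,120,80),(30,255,255),.009),("dark",(0,0,0),(180,255,95),.013)):
    for c,a,m in blobs(im,lo,hi,12,(215,190,350,310)):
        ys,xs=np.nonzero(m); i,j=np.argmin(xs+0*ys),np.argmax(xs)
        print(nm,c,a,on_plane(C,c,z)[0].round(4),on_plane(C,[[xs[i],ys[i]],[xs[j],ys[j]]],z).round(4)[:,:2].tolist())
E
python3 look.py w20 | grep -E "blk|yel|ora"
```

```text
red [231. 224.] 99 [0.5804 0.2244 0.03  ] [[0.5907, 0.2406], [0.5753, 0.2084]]
blue [327.6 205. ] 75 [ 0.6352 -0.03    0.03  ] [[0.6429, -0.0177], [0.6487, -0.0441]]
yel [308.8 230.9] 321 [0.5672 0.019  0.009 ] [[0.5313, 0.0633], [0.6081, -0.0264]]
yel [288.3 252.7] 79 [0.5078 0.0728 0.009 ] [[0.4986, 0.0921], [0.5153, 0.0577]]
dark [290.6 271.3] 8855 [0.4583 0.0654 0.013 ] [[0.4556, 0.2667], [0.6464, -0.0874]]
dark [307.2 209.2] 16 [0.6251 0.0243 0.013 ] [[0.6254, 0.0355], [0.6312, 0.0115]]
dark [230.4 223.5] 23 [0.5831 0.229  0.013 ] [[0.5844, 0.2355], [0.5872, 0.2248]]
dark [219.1 226.7] 90 [0.574 0.259 0.013] [[0.5865, 0.2704], [0.5789, 0.2434]]
dark [284.3 256.6] 25 [0.4971 0.0829 0.013 ] [[0.4986, 0.0891], [0.4988, 0.0758]]
ora [321.9  50.8] 3535 (304, 339, 0, 103) [130.2  -1.1  67.6] [0.6238 0.0079 0.05  ]
ora [26.1 77. ] 2263 (0, 71, 15, 110) [ 115.5 -187.1   67.6] [ 0.4443 -0.0434  0.05  ]
yel [257.8  50.4] 3377 (206, 304, 0, 110) [140.4 -47.9 108.6] [0.5759 0.0086 0.009 ]
blk [295.9 103.9] 103 (291, 302, 99, 109) [103.7 -20.7 104.6] [ 0.6098 -0.0219  0.013 ]
blk [511.6 166.3] 1945 (460, 564, 138, 192) [ 58.1 147.6 104.6] [ 0.7838 -0.0334  0.013 ]
```

```bash
python3 -c "
from plant import job
print(job.sign_off())"
```

```text
the job is handed in; nothing more can be done
None
```

I've handed the job in. The rule read about 290 mm between the red corners and 297 mm between the blue, so I pushed the far rail about 6 mm to +y by its right buffer, never above about 11 N. By the camera measurements the frame is now square to within about 1 mm of rail shift. The rule is let go between the blue corners; I last checked its nose there, but did not re-image the tip after the push. `sign_off()` returned no verdict.

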